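Change the twine reels and put the branding stamps away

ROBOT

A 6-joint arm with a two-finger parallel gripper is mounted at the origin on the work surface. World frame = base frame: x ahead of the robot, y to its left, z up, the work surface at z = 0. Lengths are in mm, angles in rad, forces in N, time in s.
With the tool pointing down it reaches from about 350 to 925 mm from the base axis. Payload 6.4 kg.
Tool frame: the origin (TCP) lies at the very end of the fingers, on their centre line; the grasp point (between the pads) lies pinch_z behind it (pinch_z is the distance from the TCP to the grasp point, in mm); z points along the fingers, y is the line along which they close (so a half turn about z gives the same grasp; the last joint's range is limited). The gripper opens to 94 mm and grips with 3 to 60 N. Pads are 16 mm wide; open, the fingers measure 119 mm over their backs; the gripper's body (75 mm by 177 mm) begins 78 mm behind the grasp point.
Start: joints at [-1.446, 0.245, 1.558, -0, 1.339, -0.174], TCP at [191.348, -621.208, 205.455] pointing down, gripper open.
Joint ranges: [-3.13, 3.13], [-1.02, 2.26], [0.13, 2.54], [-0.95, 4.09], [0.21, 2.88], [-2.74, 2.74]. Speed limits (rad/s): [2.57, 2.57, 3.14, 3.14, 3.14, 3.14].

INTERFACE

Orientations are given as [roll, pitch, yaw] about the fixed x, y, z axes, in that order (R = Rz(yaw) Ry(pitch) Rx(roll)).
In Python, from station import read_state, get_image, calibration, finish_job, pinch_z gives the robot as it stands.
- The arm moves only by the tool arm_command, never from a script. Its argument "increments" is a list of rows, each a list of 7 numbers: the turn, a rotation vector about the tool's x, y, z each as a share of 180 degrees, from -1 to 1, then the shift along the tool's x, y, z each as a share of 500 mm, from -1 to 1, then the opening, from -1 (shut) to 1 (fully open). A call has 1 to 12 rows; each row is the pose to reach, as a shift and turn from the pose commanded when the call began, along the tool's axes at that moment, turning the shorter way round; what a row does not reach only later rows make up. A row lasts 1/8 s, in which the tool goes at most 62.5 mm and 10.7 degrees, less where a joint would pass 70% of its speed; a pose out of reach is approached as far as the arm can. A call with a number of a shift or a turn outside -1 to 1 is refused whole. A call with a gripper value outside its range is refused whole. The fingers move at their own pace and stop on an object; "force" is the grip in N (left out, the last holds). Time passes only in rows, so rows that repeat a pose let the fingers close. It gives the time, the measured TCP pose, the force, the opening and the grip force at its end, in the units of the state.
- read_state(): the state, without advancing time (a new reading comes with each control period).
- get_image(name): name is "side" or "top" or "wrist"; returns the picture (480x640x3 uint8, blue, green, red); there is no depth.
- calibration(name): a dict with "camera_matrix" (3x3 intrinsics, pixels), "extrinsics" (4x4, takes a point from camera to world coordinates). Camera axes: x right, y up, looking along -z (the intrinsics and any distortion apply to the point x, -y, -z); pixel columns grow to the right and rows downward; lengths in mm; the calibration is good to about 2 mm. A picture is of the moment at which its call begins: read the wrist's pose just before it. calibration takes no time and is no camera call; for the wrist camera it gives the pose at the moment of the call.
- finish_job(): hands the job in; it is judged then, once.
The state is a dict: "time_s": time; "joint_pos": joint angles; "joint_vel": joint speeds; "tau": joint torques, N m; "eef_pos": TCP position; "ee_rot": TCP orientation; "contact_force": force on the tool from outside, world axes, zero at the start; "moment": the same for the moment, N m; "grip_width": opening from 0.0 (shut) to 1.0 (fully open); "grasp_force": force on a finger pad.
Only numpy, scipy, OpenCV 4.12 (cv2) and the standard library are available. Lean on these libraries where they do the work, as an engineer would, in place of code of your own. Each camera call takes 0.05 s, during which the arm holds its last target. There are 200 camera calls.

TASK

Get the branding stall ready for the next round: every spindle of the stand must end up with a wound reel of twine on it, fully down on the base. Take off whatever bare cardboard cores are on the spindles, mount the two fresh reels on the spindles without a wound reel, and leave the part-used reel that is already up where it is; put the bare cores and all the branding stamps from the board into the open drawer and slide it fully shut, without disturbing the mug, medallions, glue bottle and brush.

Things in the scene. Friction and masses are not known exactly. Their poses are not given: they have to be found in the camera images.
- reel1: Fresh wound reel of jute twine, wound hard and solid, a plain cylinder 62 mm in diameter and 60 mm tall around a cardboard tube with a 24 mm through bore; about 150 g. Origin at its centre (mid-height of the bore), z along the bore; it is the same both ways up. Stands upright on the board at the start, off the stand.
- reel2: Fresh wound reel of jute twine, wound hard and solid, a plain cylinder 62 mm in diameter and 60 mm tall around a cardboard tube with a 24 mm through bore; about 150 g. Origin at its centre (mid-height of the bore), z along the bore; it is the same both ways up. Stands upright on the board at the start, off the stand.
- reel_up: Part-used wound reel of jute twine, wound hard and solid, a plain cylinder 50 mm in diameter and 60 mm tall around a cardboard tube with a 24 mm through bore; about 90 g. Origin at its centre (mid-height of the bore), z along the bore; it is the same both ways up. At the start it is already on one of the three spindles of the stand, and it stays there.
- core1: Bare, used-up cardboard core: a plain tube 36 mm in outer diameter, 60 mm tall, 24 mm bore, about 30 g, nothing wound on it. If present, at the start it sits upright on one of the three spindles. Origin at its centre, z along the bore. May be absent.
- core2: Bare, used-up cardboard core: a plain tube 36 mm in outer diameter, 60 mm tall, 24 mm bore, about 30 g, nothing wound on it. If present, at the start it sits upright on one of the three spindles. Origin at its centre, z along the bore. May be absent.
- stamp1: Hand branding stamp lying flat on the board: a light wooden handle 80 long x 26 wide x 26 high (mm), a thin steel neck, and a brass head 20 long x 44 wide x 26 high; 120 mm long overall, about 160 g. Origin on the underside below the middle of the handle, x towards the brass head (handle from -40 to +40 mm, head from +60 to +80 mm), z up. May be absent.
- stamp2: Hand branding stamp lying flat on the board: a light wooden handle 80 long x 26 wide x 26 high (mm), a thin steel neck, and a brass head 20 long x 44 wide x 26 high; 120 mm long overall, about 160 g. Origin on the underside below the middle of the handle, x towards the brass head (handle from -40 to +40 mm, head from +60 to +80 mm), z up. May be absent.
- stamp3: Hand branding stamp lying flat on the board: a light wooden handle 80 long x 26 wide x 26 high (mm), a thin steel neck, and a brass head 20 long x 44 wide x 26 high; 120 mm long overall, about 160 g. Origin on the underside below the middle of the handle, x towards the brass head (handle from -40 to +40 mm, head from +60 to +80 mm), z up. May be absent.
- seat0 (a point): Where the centre of a seated reel belongs on the left (+y) spindle of the stand: on the spindle's axis, 45 mm above the table, 43 mm below the spindle's tip. z up, x and y are the stand's.
- seat1 (a point): Where the centre of a seated reel belongs on the middle spindle of the stand: on the spindle's axis, 45 mm above the table, 43 mm below the spindle's tip. z up, x and y are the stand's.
- seat2 (a point): Where the centre of a seated reel belongs on the right (-y) spindle of the stand: on the spindle's axis, 45 mm above the table, 43 mm below the spindle's tip. z up, x and y are the stand's.
- stand: Fixed reel stand: a dark wood base 90 x 310 x 15 mm with three upright steel spindles 17 mm thick, 100 mm apart along y, with tapered tips 88 mm above the table. A seated 60 mm reel or core reaches from 15 to 75 mm above the table and the tip shows 13 mm above it. Origin under the base's centre, z up.
- chest_drawer0 (a joint): Drawer of the low wooden chest (chest 300 deep x 340 wide x 110 mm high, fixed), in metres: 0 is fully shut, it grows as the drawer is pulled out towards the robot; open 0.15 to 0.20 at the start. Slides with about 1 N of friction and stays where it is left.
- drawer_floor (a point): Front edge of the drawer's inner floor, midway along the foot of its front wall, 22 mm above the table; moves with the drawer. x points into the chest (it closes along +x), y along its width, z up. Inside: x from 0 to 0.255, y from -0.149 to 0.149 m; walls 6 mm thick, 66 mm above the floor; 76 mm of clear height under the chest's top. Open from above: x from 0 to the joint's value less 6 mm.
- chest_drawer0_handle (a point): Middle of the drawer's bar handle: a horizontal steel bar 11 mm thick and 120 mm long along the drawer's y, 35 mm in front of the drawer's front panel, about 72 mm above the table; can be pushed from the robot's side with closed fingers pointing down. Axes like drawer_floor.
- mug: White mug, 80 mm wide, 90 mm tall; bystander, leave alone. Origin under its centre.
- disc1: Finished branded wooden medallion, a disc 64 mm wide and 10 mm thick; bystander, leave alone. Origin under its centre.
- disc2: Finished branded wooden medallion, a disc 60 mm wide and 10 mm thick; bystander, leave alone. Origin under its centre.
- disc3: Finished branded wooden medallion, a disc 68 mm wide and 10 mm thick; bystander, leave alone. Origin under its centre.
- glue: White glue bottle, 60 mm wide, 160 mm tall; bystander, leave alone. Origin under its centre.
- brush: Flat paint brush 200 mm long lying behind the stand; bystander, leave alone. Origin under its middle, x towards the bristles.
Mind the look-alikes: they are no part of the job. Leave any white look-alike of the stamp3 alone.

How it is judged:
By the outcome, as a careful person would: the job done as asked, in the order asked, and still so for the second after the job is handed in, with the robot touching nothing.
Of core1, core2 only 1 to 2 are there at a start; the rules pass over those that are not, and their reading is None.
Of stamp1, stamp2, stamp3 only 2 to 3 are there at a start; the rules pass over those that are not, and their reading is None.
At some moment in a run one of reel1, reel2, stamp1, stamp2, stamp3 may be knocked a few centimetres aside while the robot is not near it.
It also fails if it takes over 210 s, if anything falls off the work surface, if the arm or the gripper's body presses on something with over 40 N, if the wrist force passes 120 N, or if a joint passes its speed limit or range.

## Working session

There is one attempt and no reset: what is moved stays moved. The work goes in short steps, Python scripts to look and compute and a tool call to move; the robot and the scene stay as the last step left them, time stands still between calls to the robot, and variables do not carry over. Pictures are saved under pics/ and viewed, at most 14 in all, crops included, and the job is handed in when it is done.

Besides the shell and the picture viewer there is one more tool, called after "Request:" by a JSON object that holds its "op" and its "data". arm_command: Moves the arm, as the interface text tells. Shift numbers are shares of 500 mm and turn numbers shares of 180 degrees, none past 1 either way. Its arguments: {"type":"object","properties":{"increments":{"type":"array"},"force":{"type":"number"}},"required":["increments"]}

```bash
ls; mkdir -p pics
python3 - <<'E'
from station import *
import cv2
print(read_state()); print(pinch_z)
for n in("top","side"):
    c=calibration(n);print(n,c)
    cv2.imwrite(f"pics/{n}0.png",get_image(n))
E
```

```text
pics
{'time_s': 0.0, 'joint_pos': array([-1.44612335e+00,  2.45778003e-01,  1.55895950e+00, -3.18883450e-06,
        1.33870207e+00, -1.74080623e-01]), 'joint_vel': array([-0.00101722, -0.0011117 , -0.00021566,  0.00010712, -0.00086267,
        0.00050936]), 'tau': array([ 5.45921539e-04, -4.15839314e+01, -3.14598083e+01,  6.85607968e-02,
        3.31809791e-02, -1.24167909e-04]), 'eef_pos': array([ 191.25771644, -620.61887116,  204.39773679]), 'ee_rot': array([-3.13977311e+00, -3.16836615e-04,  2.98754051e-01]), 'contact_force': array([0.37366668, 0.95951015, 0.45268578]), 'moment': array([ 0.00273726, -0.01033776,  0.03124069]), 'grasp_force': 0.0, 'grip_width': 1.002441963659125}
18.8
top {'camera_matrix': array([[549.73236858,   0.        , 316.33608379],
       [  0.        , 549.73236858, 237.28867399],
       [  0.        ,   0.        ,   1.        ]]), 'extrinsics': array([[ 1.14040473e-02,  9.98706281e-01, -4.95551489e-02,
         4.80547871e+02],
       [-9.99666995e-01,  1.25342520e-02,  2.25564166e-02,
        -6.78959737e+01],
       [ 2.31483716e-02,  4.92814124e-02,  9.98516647e-01,
         1.19713817e+03],
       [ 0.00000000e+00,  0.00000000e+00,  0.00000000e+00,
         1.00000000e+00]])}
side {'camera_matrix': array([[514.31577439,   0.        , 319.84112914],
       [  0.        , 514.31577439, 248.91385797],
       [  0.        ,   0.        ,   1.        ]]), 'extrinsics': array([[-8.84888842e-01,  2.33211190e-01, -4.03217408e-01,
         1.52519053e+02],
       [-4.65691636e-01, -4.61792257e-01,  7.54903445e-01,
         6.75159294e+02],
       [-1.01507459e-02,  8.55780610e-01,  5.17239316e-01,
         6.17419652e+02],
       [ 0.00000000e+00,  0.00000000e+00,  0.00000000e+00,
         1.00000000e+00]])}
```

View pics/top0.png

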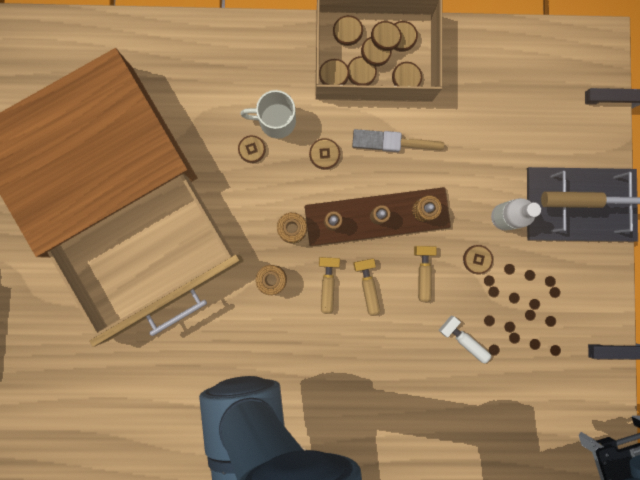

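View pics/side0.png

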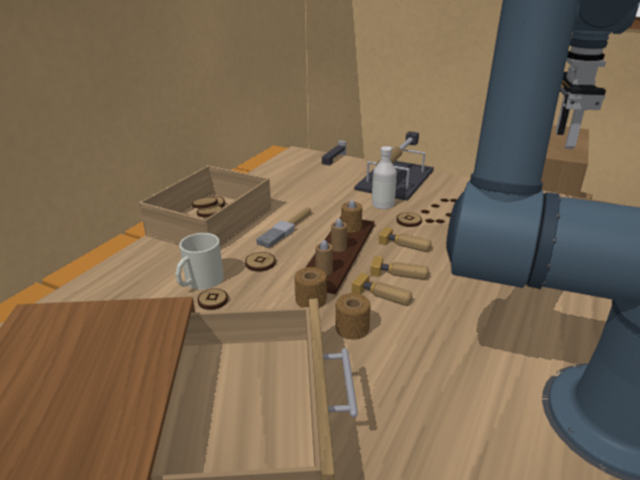

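The top view shows the reels at (291,227) and (270,279). The stamps, with wooden handles and brass heads, are at (328,285), (370,288) and (425,275). The white look-alike is at (466,340) and will be left alone. The cores are at (333,219) and (381,213), and the part-used reel is at (428,207).

```bash
cat > h.py <<'E'
import numpy as np, cv2
from station import *
def cam(n):
    c=calibration(n); return c["camera_matrix"],c["extrinsics"]
def ray(n,uv,c=None):
    K,E=c or cam(n); x=(uv[0]-K[0,2])/K[0,0]; y=(uv[1]-K[1,2])/K[1,1]
    return E[:3,3],E[:3,:3]@np.array([x,-y,-1.])
def atz(n,uv,z,c=None):
    o,d=ray(n,uv,c); return o+d*(z-o[2])/d[2]
def proj(n,P,c=None):
    K,E=c or cam(n); p=(np.atleast_2d(P)-E[:3,3])@E[:3,:3]; p=p*[1,-1,-1]; q=p@K.T; return q[:,:2]/q[:,2:]
def tri(obs):
    A=[];b=[]
    for n,uv,c in obs:
        o,d=ray(n,uv,c); d=d/np.linalg.norm(d); M=np.eye(3)-np.outer(d,d); A.append(M);b.append(M@o)
    A=np.vstack(A);b=np.hstack(b); p,*_=np.linalg.lstsq(A,b,rcond=None); return p,np.linalg.norm(A@p-b)
E
python3 - <<'E'
import cv2
a=cv2.imread('pics/top0.png'); b=cv2.imread('pics/side0.png')
def g(im,x0,y0,w,h,s,f):
    c=cv2.resize(im[y0:y0+h,x0:x0+w],None,fx=s,fy=s,interpolation=cv2.INTER_CUBIC)
    for x in range((x0+19)//20*20,x0+w,20):
        cv2.putText(c,str(x),((x-x0)*s,10),0,.35,(0,0,255)); cv2.line(c,((x-x0)*s,12),((x-x0)*s,20),(0,0,255))
    for y in range((y0+19)//20*20,y0+h,20):
        cv2.putText(c,str(y),(0,(y-y0)*s+4),0,.35,(0,0,255)); cv2.line(c,(24,(y-y0)*s),(32,(y-y0)*s),(0,0,255))
    cv2.imwrite(f,c)
g(a,250,180,200,140,4,'pics/t1.png'); g(b,280,190,160,150,4,'pics/s1.png')
g(a,40,160,210,190,3,'pics/t2.png')
E
```

```text
(no output)
```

View pics/t1.png

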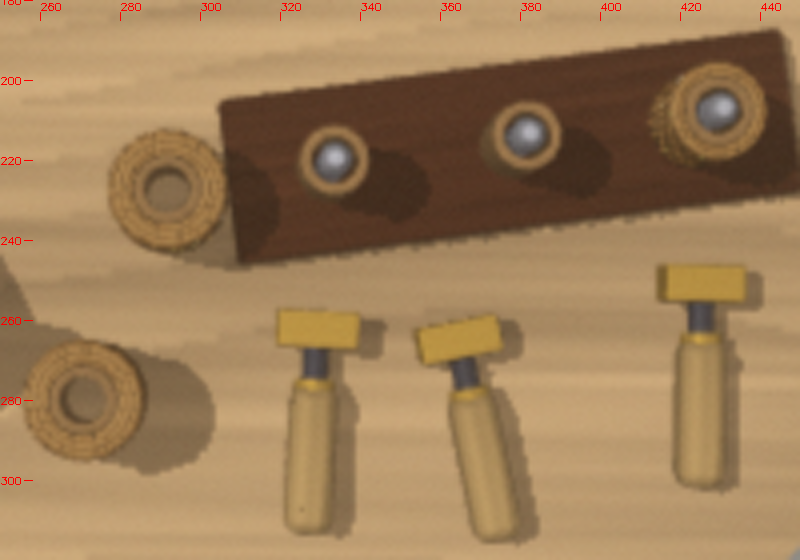

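View pics/s1.png

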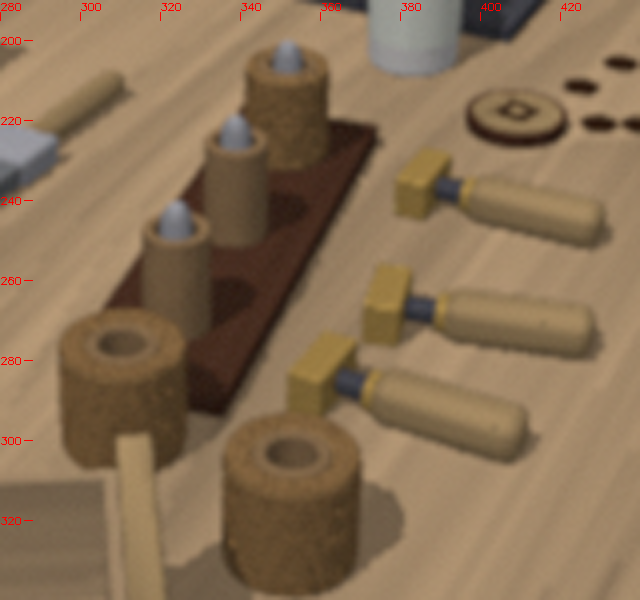

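View pics/t2.png

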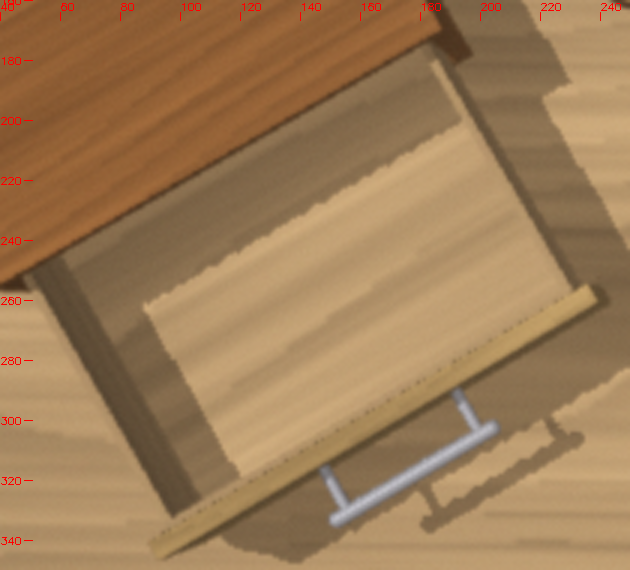

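The crops confirm that the three brown stamps match the description and that the cores sit on the left and middle spindles. Next I triangulate.

Run:
```python
from h import *
np.set_printoptions(precision=1,suppress=True)
T=cam("top");S=cam("side")
t=lambda x,y:(250+x/4,180+y/4); s=lambda x,y:(280+x/4,190+y/4)
for n,a,b in [("reelA",(168,189),(122,343)),("reelB",(84.5,399),(291,453)),("coreL",(334,159.5),(177,226)),("coreM",(527,135),(237,139)),("up",(717,110),(287,66)),
 ("tipL",(335,157),(176,202)),("tipM",(528,131),(236,116)),
 ("S1 head",(318,328),(330,357)),("S2 head",(460,339),(392,285)),("S3 head",(706,283),(425,170))]:
    print(n,*tri([("top",t(*a),T),("side",s(*b),S)]), atz("top",t(*a),75 if 'core' in n or n=='up' else 88 if 'tip' in n else 26 if 'S' in n else 60,T))
for n,a,b in [("S1",(309,533),(315,383)),("S2",(497,541),(467,392)),("S3",(699,488),(699,335))]:
    e=atz("top",t(*a),14,T);f=atz("top",t(*b),20,T);print(n,e,f,np.linalg.norm((e-f)[:2]),np.degrees(np.arctan2(*(f-e)[1::-1])))
u=lambda x,y:(40+x/3,160+y/3)
h=[atz("top",u(*p),72,T) for p in [(335,520),(495,427)]];print("handle",h)
print(tri([("top",u(335,520),T),("side",(353,411),S)]),tri([("top",u(495,427),T),("side",(347,350),S)]))
c=[atz("top",u(*p),88,T) for p in [(150,545),(600,288),(182,515),(572,290),(35,275),(428,45)]];print("front top, inner corners/side walls at chest",*c)
print("base corners",*[atz("top",t(*p),15,T) for p in [(220,102),(240,265),(780,30)]])
print("mug etc",atz("top",(275,112),90,T),atz("top",(478,259),10,T),atz("top",(252,149),10,T),atz("top",(324,153),10,T))
```

```text
reelA [557.2 -42.9  59. ] 0.004106491777891993 [557.2 -42.9  60. ]
reelB [448.3  -1.3  58.3] 0.1827734841148057 [448.3  -1.4  60. ]
coreL [ 571.9 -128.2   75.4] 0.7407805121611758 [ 572.4 -128.    75. ]
coreM [ 585.9 -227.4   74.7] 0.7781303303979916 [ 586.3 -227.1   75. ]
up [ 600.5 -325.8   72.6] 0.47061936814812144 [ 600.6 -325.1   75. ]
tipL [ 572.1 -127.9   89.8] 0.5898365549282492 [ 572.6 -127.8   88. ]
tipM [ 586.2 -225.9   89.7] 1.1946254339480606 [ 587.2 -225.8   88. ]
S1 head [ 484.4 -123.9   23.9] 2.9853771520601073 [ 486.3 -123.    26. ]
S2 head [ 480.3 -199.3   25.4] 1.514393900053234 [ 481.3 -198.8   26. ]
S3 head [ 512.6 -331.8   21.2] 0.49823150142102307 [ 512.8 -330.6   26. ]
S1 [ 376.7 -119.9   14. ] [ 457. -122.   20.] 80.31688525128507 -1.5086015091662155
S2 [ 373.4 -220.8   14. ] [ 453.1 -203.4   20. ] 81.56530237899617 12.294972252577956
S3 [ 402.7 -329.6   14. ] [ 485.  -328.2   20. ] 82.24149471817096 1.0182646767602825
handle [array([338.1, 236.9,  72. ]), array([401.5, 131.1,  72. ])]
(array([339.2, 235.9,  76.6]), np.float64(0.7970265921274413)) (array([400.1, 130.1,  73.9]), np.float64(2.2619154758717865))
front top, inner corners/side walls at chest [322.7 353.6  88. ] [496.   60.1  88. ] [342.6 333.2  88. ] [494.4  78.8  88. ] [500.2 435.   88. ] [658.2 178.6  88. ]
base corners [607.6 -69.3  15. ] [519.7 -81.2  15. ] [ 651.1 -373.3   15. ]
mug etc [789.9  -5.8  90. ] [ 496.6 -446.7   10. ] [729.9  47.4  10. ] [ 723.6 -109.3   10. ]
```

Everything triangulates consistently. Before moving, I write a planner that prints the row numbers and a check for knocked objects.

```bash
cat >> h.py <<'E'
import json,os
def plan(*tg):
    """targets (x,y,z,yaw_deg,opening_mm) from the commanded pose in cmd.json; prints rows"""
    c=json.load(open('cmd.json')); p=np.radians(c[3]); R=np.array([[np.cos(p),np.sin(p),0],[np.sin(p),-np.cos(p),0],[0,0,-1]])
    for t in tg:
        s=np.round(R.T@(np.array(t[:3],float)-c[:3])/500,3); r=round(-(t[3]-c[3])/180,3)
        print([0,0,r,*s.tolist(),round(t[4]/47-1,2)], "rows>=%.1f"%max(np.linalg.norm(s)*8,abs(r)*180/10.7), "BAD" if abs(s).max()>1 else "")
        last=[*(np.array(c[:3])+R@s*500),c[3]-r*180]
    json.dump(last,open('cmd.json','w'))
def st():
    s=read_state(); print("t%.1f"%s["time_s"],s["eef_pos"].round(1),np.degrees(s["ee_rot"]).round(1),"w%.1f g%.1f"%(s["grip_width"]*94,s["grasp_force"]),s["contact_force"].round(1)," cmd",np.round(json.load(open('cmd.json')),1))
W={"reelA":(292,228),"reelB":(271,281),"S1":(328,285),"S2":(369,288),"S3":(425,275)}
def watch(names=W):
    a=cv2.imread('pics/top0.png'); b=get_image("top")
    for n in names:
        u,v=W[n]; t=a[v-30:v+30,u-18:u+18]; m=cv2.matchTemplate(b[v-75:v+75,u-63:u+63],t,cv2.TM_CCOEFF_NORMED)
        _,q,_,l=cv2.minMaxLoc(m); print(n,"score %.2f shift"%q,l[0]-45,l[1]-45)
E
python3 - <<'E'
import json
json.dump([191.348,-621.208,205.455,17.12],open('cmd.json','w'))
from h import *
plan((572,-128,205,98.2,94))
plan((572,-128,40,98.2,94))
watch()
E
```

```text
[0, 0, -0.45, 1.018, -0.719, 0.001, 1.0] rows>=10.0 BAD
[0, 0, -0.0, -0.0, 0.0, 0.33, 1.0] rows>=2.6 
reelA score 1.00 shift 0 0
reelB score 1.00 shift 0 0
S1 score 1.00 shift 0 0
S2 score 1.00 shift 0 0
S3 score 1.00 shift 0 0
```

Request:
{"op": "arm_command", "data": {"increments": [[0, 0, -0.15, 0.25, -0.18, 0, 1], [0, 0, -0.3, 0.5, -0.36, 0, 1], [0, 0, -0.45, 1, -0.719, 0, 1], [0, 0, -0.45, 1, -0.719, 0, 1], [0, 0, -0.45, 1, -0.719, 0, 1], [0, 0, -0.45, 1, -0.719, 0, 1], [0, 0, -0.45, 1, -0.719, 0, 1], [0, 0, -0.45, 1, -0.719, 0, 1], [0, 0, -0.45, 1, -0.719, 0, 1], [0, 0, -0.45, 1, -0.719, 0, 1], [0, 0, -0.45, 1, -0.719, 0, 1], [0, 0, -0.45, 1, -0.719, 0, 1]], "force": 25}}

```text
time_s: 1.65
eef_pos: [563.0, -130.5, 205.1]
ee_rot: [-3.141, -0.0, 1.713]
contact_force: [-0.8, -0.5, -0.2]
grip_width: 1.001
grasp_force: 0.0
```

Run:
```python
import json
import numpy as np
p=np.radians(17.12);R=np.array([[np.cos(p),np.sin(p),0],[np.sin(p),-np.cos(p),0],[0,0,-1]])
json.dump([*(np.array([191.348,-621.208,205.455])+R@np.array([500,-359.5,0])),98.12],open('cmd.json','w'))
from h import *
st(); s=read_state(); cv2.imwrite('pics/w1.png',get_image("wrist"))
plan((572,-128,40,98.2,94),(572,-128,40,98.2,0))
```

```text
t1.6 [ 563.  -130.5  205.1] [-180.    -0.    98.1] w94.1 g0.0 [-0.8 -0.5 -0.2]  cmd [ 563.4 -130.5  205.5   98.1]
[0, 0, -0.0, 0.002, 0.018, 0.331, 1.0] rows>=2.7 
[0, 0, -0.0, 0.002, 0.018, 0.331, -1.0] rows>=2.7
```

View pics/w1.png

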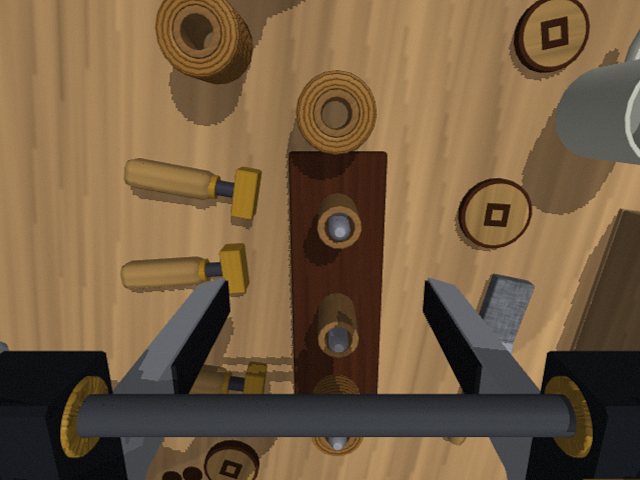

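The wrist view shows core L at (339,221), its tip at (341,229) and reel A's top at (336,112). The stand is straight in this view. I compare these with the projected estimates.

Run:
```python
from h import *
np.set_printoptions(precision=1,suppress=True)
c=cam("wrist");print(proj("wrist",[[572,-128,75],[572,-128,88],[586,-227,88],[557.2,-42.9,60],[448.3,-1.3,60],[600,-325.5,88]],c))
T=cam("top");t=lambda x,y:(250+x/4,180+y/4)
for a,b in[((334,159.5),(339,221)),((335,157),(340,229)),((528,131),(338,338)),((168,189),(336,112)),((84.5,399),(198,33))]: print(tri([("top",t(*a),T),("wrist",b,c)]))
```

```text
[[337.9 224.8]
 [338.4 229. ]
 [337.  345.4]
 [335.  111.2]
 [196.   29.8]
 [336.  443.5]]
(array([ 573.7, -128.9,   57.5]), np.float64(0.1975432280030239))
(array([ 572.9, -127.8,   87.7]), np.float64(0.43046572759259827))
(array([ 587.9, -227.7,   74.6]), np.float64(0.8198586605194131))
(array([558.4, -42.7,  41.1]), np.float64(0.2831860700327919))
(array([447.9,  -1.6,  53.1]), np.float64(0.842719110520147))
```

Request:
{"op": "arm_command", "data": {"increments": [[0, 0, 0, 0.002, 0.018, 0.1, 1], [0, 0, 0, 0.002, 0.018, 0.2, 1], [0, 0, 0, 0.002, 0.018, 0.3, 1], [0, 0, 0, 0.002, 0.018, 0.331, 1], [0, 0, 0, 0.002, 0.018, 0.331, 1], [0, 0, 0, 0.002, 0.018, 0.331, -1], [0, 0, 0, 0.002, 0.018, 0.331, -1], [0, 0, 0, 0.002, 0.018, 0.331, -1], [0, 0, 0, 0.002, 0.018, 0.331, -1], [0, 0, 0, 0.002, 0.018, 0.331, -1], [0, 0, 0, 0.002, 0.018, 0.331, -1], [0, 0, 0, 0.002, 0.018, 0.331, -1]]}}

```text
time_s: 3.2
eef_pos: [572.1, -128.1, 39.9]
ee_rot: [-3.142, -0.0, 1.713]
contact_force: [-0.6, -0.4, 0.5]
grip_width: 0.369
grasp_force: 25.0
```

```bash
cat >> h.py <<'E'
def dr(x,y): return (417+.858*x-.514*y, 209+.514*x+.858*y)
E
python3 - <<'E'
from h import *
import json
plan((572,-128,200,98.2,0),(*dr(60,115),200,120.9,0))
plan((*dr(60,115),48,120.9,0),(*dr(60,115),48,120.9,60),(*dr(60,115),200,120.9,60))
E
```

```text
[0, 0, -0.0, 0.0, -0.0, -0.32, -1.0] rows>=2.6 
[0, 0, -0.127, 0.97, -0.19, -0.32, -1.0] rows>=8.3 
[0, 0, 0.0, 0.0, -0.0, 0.304, -1.0] rows>=2.4 
[0, 0, 0.0, 0.0, -0.0, 0.304, 0.28] rows>=2.4 
[0, 0, 0.0, 0.0, -0.0, -0.0, 0.28] rows>=0.0
```

Request:
{"op": "arm_command", "data": {"increments": [[0, 0, 0, 0, 0, -0.1, -1], [0, 0, 0, 0, 0, -0.2, -1], [0, 0, 0, 0, 0, -0.32, -1], [0, 0, -0.06, 0.1, -0.02, -0.32, -1], [0, 0, -0.127, 0.97, -0.19, -0.32, -1], [0, 0, -0.127, 0.97, -0.19, -0.32, -1], [0, 0, -0.127, 0.97, -0.19, -0.32, -1], [0, 0, -0.127, 0.97, -0.19, -0.32, -1], [0, 0, -0.127, 0.97, -0.19, -0.32, -1], [0, 0, -0.127, 0.97, -0.19, -0.32, -1], [0, 0, -0.127, 0.97, -0.19, -0.32, -1], [0, 0, -0.127, 0.97, -0.19, -0.32, -1]]}}

```text
time_s: 4.7
eef_pos: [407.7, 341.3, 199.8]
ee_rot: [-3.141, -0.0, 2.117]
contact_force: [0.1, -0.5, -1.3]
grip_width: 0.372
grasp_force: 25.0
```

Run:
```python
from h import *
watch(); cv2.imwrite('pics/w2.png',get_image("wrist")); cv2.imwrite('pics/s2.png',get_image("side"))
```

```text
reelA score 1.00 shift 0 0
reelB score 0.92 shift 0 0
S1 score 1.00 shift 0 0
S2 score 1.00 shift 0 0
S3 score 1.00 shift 0 0
```

View pics/w2.png

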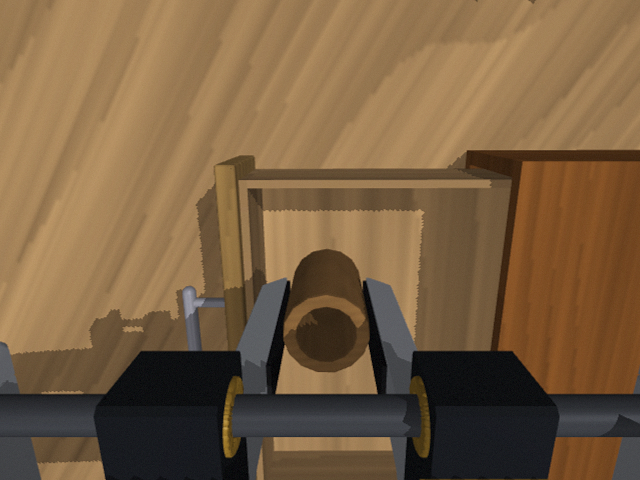

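The core is held over the drawer near (327,310), with the drawer walls square to the gripper.

Request:
{"op": "arm_command", "data": {"increments": [[0, 0, 0, 0, 0, 0.1, -1], [0, 0, 0, 0, 0, 0.2, -1], [0, 0, 0, 0, 0, 0.27, -1], [0, 0, 0, 0, 0, 0.304, -1], [0, 0, 0, 0, 0, 0.304, -1], [0, 0, 0, 0, 0, 0.304, 0.28], [0, 0, 0, 0, 0, 0.304, 0.28], [0, 0, 0, 0, 0, 0.304, 0.28], [0, 0, 0, 0, 0, 0.2, 0.28], [0, 0, 0, 0, 0, 0.1, 0.28], [0, 0, 0, 0, 0, 0, 0.28], [0, 0, 0, 0, 0, 0, 0.28]]}}

```text
time_s: 6.35
eef_pos: [412.1, 340.0, 205.3]
ee_rot: [3.132, 0.001, 2.112]
contact_force: [0.8, -0.2, 0.2]
grip_width: 0.64
grasp_force: 0.0
```

Run:
```python
from h import *
st()
plan((586.7,-226.8,200,98.2,80),)
plan((586.7,-226.8,40,98.2,80),(586.7,-226.8,40,98.2,0))
```

```text
t6.3 [412.1 340.  205.3] [179.4   0.  121. ] w60.2 g0.0 [ 0.8 -0.2  0.2]  cmd [409.6 338.5 200.  121. ]
[0, 0, 0.127, -1.152, -0.278, -0.0, 0.7] rows>=9.5 BAD
[0, 0, -0.0, 0.0, -0.0, 0.32, 0.7] rows>=2.6 
[0, 0, -0.0, 0.0, -0.0, 0.32, -1.0] rows>=2.6
```

Run:
```python
from h import *
import json
json.dump([409.6,338.5,200,121.0],open('cmd.json','w'))
plan((480,50,200,109,80))
plan((586.7,-226.8,200,98.2,80),(586.7,-226.8,40,98.2,80),(586.7,-226.8,40,98.2,0))
```

```text
[0, 0, 0.067, -0.567, -0.176, 0.0, 0.7] rows>=4.7 
[0, 0, 0.06, -0.593, 0.022, 0.0, 0.7] rows>=4.7 
[0, 0, 0.06, -0.593, 0.022, 0.32, 0.7] rows>=5.4 
[0, 0, 0.06, -0.593, 0.022, 0.32, -1.0] rows>=5.4
```

Request:
{"op": "arm_command", "data": {"increments": [[0, 0, 0.067, -0.567, -0.176, 0, 0.7], [0, 0, 0.067, -0.567, -0.176, 0, 0.7], [0, 0, 0.067, -0.567, -0.176, 0, 0.7], [0, 0, 0.067, -0.567, -0.176, 0, 0.7], [0, 0, 0.067, -0.567, -0.176, 0, 0.7], [0, 0, 0.067, -0.567, -0.176, 0, 0.7]]}}

```text
time_s: 7.1
eef_pos: [479.9, 47.9, 198.8]
ee_rot: [-3.14, -0.001, 1.896]
contact_force: [-0.2, 1.5, -0.5]
grip_width: 0.853
grasp_force: 0.0
```

Request:
{"op": "arm_command", "data": {"increments": [[0, 0, 0.06, -0.593, 0.022, 0, 0.7], [0, 0, 0.06, -0.593, 0.022, 0, 0.7], [0, 0, 0.06, -0.593, 0.022, 0, 0.7], [0, 0, 0.06, -0.593, 0.022, 0, 0.7], [0, 0, 0.06, -0.593, 0.022, 0, 0.7], [0, 0, 0.06, -0.593, 0.022, 0, 0.7], [0, 0, 0.06, -0.593, 0.022, 0, 0.7], [0, 0, 0.06, -0.593, 0.022, 0.1, 0.7], [0, 0, 0.06, -0.593, 0.022, 0.2, 0.7], [0, 0, 0.06, -0.593, 0.022, 0.3, 0.7], [0, 0, 0.06, -0.593, 0.022, 0.32, 0.7], [0, 0, 0.06, -0.593, 0.022, 0.32, 0.7]]}}

```text
time_s: 8.6
eef_pos: [586.9, -225.7, 40.7]
ee_rot: [3.141, 0.0, 1.714]
contact_force: [0.3, -1.0, 0.4]
grip_width: 0.851
grasp_force: 0.0
```

Run:
```python
from h import *
st()
plan((586.7,-226.8,40,98.2,0),(586.7,-226.8,200,98.2,0),(480,50,200,109,0))
plan((*dr(60,65),200,121,0),(*dr(60,65),48,121,0))
plan((*dr(60,65),48,121,60),(*dr(60,65),200,121,60))
```

```text
t8.6 [ 586.9 -225.7   40.7] [180.    0.   98.2] w80.0 g0.0 [ 0.3 -1.   0.4]  cmd [ 586.8 -226.7   40.    98.1]
[0, 0, -0.0, -0.0, -0.0, 0.0, -1.0] rows>=0.0 
[0, 0, -0.0, -0.0, -0.0, -0.32, -1.0] rows>=2.6 
[0, 0, -0.06, 0.578, -0.133, -0.32, -1.0] rows>=5.4 
[0, 0, -0.067, 0.494, 0.074, 0.0, -1.0] rows>=4.0 
[0, 0, -0.067, 0.494, 0.074, 0.304, -1.0] rows>=4.7 
[0, 0, -0.0, -0.0, 0.0, 0.0, 0.28] rows>=0.0 
[0, 0, -0.0, -0.0, 0.0, -0.304, 0.28] rows>=2.4
```

Request:
{"op": "arm_command", "data": {"increments": [[0, 0, 0, 0, 0, 0, -1], [0, 0, 0, 0, 0, 0, -1], [0, 0, 0, 0, 0, 0, -1], [0, 0, 0, 0, 0, 0, -1], [0, 0, 0, 0, 0, -0.1, -1], [0, 0, 0, 0, 0, -0.2, -1], [0, 0, 0, 0, 0, -0.32, -1], [0, 0, 0, 0, 0, -0.32, -1], [0, 0, -0.06, 0.578, -0.133, -0.32, -1], [0, 0, -0.06, 0.578, -0.133, -0.32, -1], [0, 0, -0.06, 0.578, -0.133, -0.32, -1], [0, 0, -0.06, 0.578, -0.133, -0.32, -1]]}}

```text
time_s: 10.1
eef_pos: [495.0, 8.2, 198.6]
ee_rot: [-3.14, -0.001, 1.9]
contact_force: [1.2, 0.4, 0.3]
grip_width: 0.004
grasp_force: 0.0
```

Request:
{"op": "arm_command", "data": {"increments": [[0, 0, -0.06, 0.578, -0.133, -0.32, -1]]}}

```text
time_s: 10.22
eef_pos: [464.5, 55.3, 226.4]
ee_rot: [-3.136, -0.005, 2.094]
contact_force: [1.4, 0.8, 0.4]
grip_width: 0.007
grasp_force: 0.0
```

The gripper closed empty: I started lifting before it had closed. I also sent one wrong extra row. I hold still to resync, then look.

Request:
{"op": "arm_command", "data": {"increments": [[0, 0, 0, 0, 0, 0, 0.7], [0, 0, 0, 0, 0, 0, 0.7], [0, 0, 0, 0, 0, 0, 0.7], [0, 0, 0, 0, 0, 0, 0.7]]}}

```text
time_s: 10.72
eef_pos: [467.7, 52.3, 228.7]
ee_rot: [-3.14, -0.001, 2.087]
contact_force: [0.0, -0.2, -0.2]
grip_width: 0.389
grasp_force: 0.0
```

Run:
```python
from h import *
s=read_state(); json.dump([*s["eef_pos"],np.degrees(s["ee_rot"][2])],open('cmd.json','w')); st(); watch()
a=cv2.resize(get_image("side")[190:340,280:440],None,fx=2.5,fy=2.5); b=cv2.resize(get_image("top")[160:310,250:410],None,fx=2.5,fy=2.5)
cv2.imwrite('pics/c3.png',np.hstack([a,b]))
```

```text
t10.7 [467.7  52.3 228.7] [-1.799e+02 -1.000e-01  1.195e+02] w36.6 g0.0 [ 0.  -0.2 -0.2]  cmd [467.7  52.3 228.7 119.5]
reelA score 1.00 shift 0 0
reelB score 0.66 shift 16 4
S1 score 0.60 shift 0 0
S2 score 0.50 shift 0 0
S3 score 0.81 shift 0 0
```

View pics/c3.png

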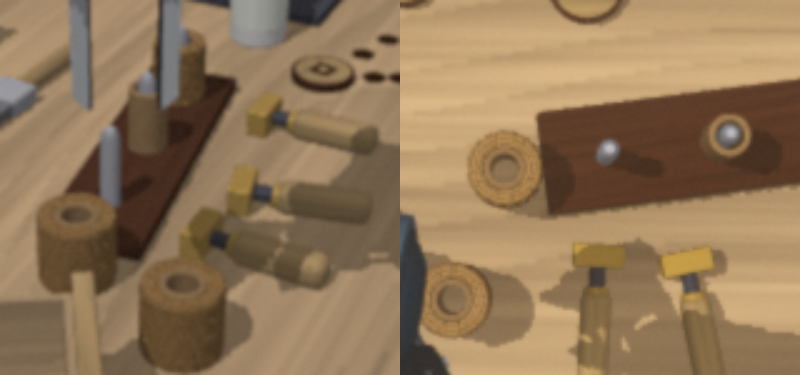

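Core M is still seated on the middle spindle, undisturbed. I retry with a longer close.

Run:
```python
from h import *
plan((586.7,-226.8,200,98.2,80),(586.7,-226.8,40,98.2,80))
plan((586.7,-226.8,40,98.2,0),(586.7,-226.8,200,98.2,0))
plan((480,50,200,109,0))
plan((*dr(60,65),200,121,0),(*dr(60,65),48,121,0),(*dr(60,65),48,121,60))
```

```text
[0, 0, 0.119, -0.603, -0.068, 0.057, 0.7] rows>=4.9 
[0, 0, 0.119, -0.603, -0.068, 0.377, 0.7] rows>=5.7 
[0, 0, -0.0, -0.0, -0.0, 0.0, -1.0] rows>=0.0 
[0, 0, -0.0, -0.0, -0.0, -0.32, -1.0] rows>=2.6 
[0, 0, -0.06, 0.578, -0.133, 0.0, -1.0] rows>=4.7 
[0, 0, -0.067, 0.494, 0.074, 0.0, -1.0] rows>=4.0 
[0, 0, -0.067, 0.494, 0.074, 0.304, -1.0] rows>=4.7 
[0, 0, -0.067, 0.494, 0.074, 0.304, 0.28] rows>=4.7
```

Request:
{"op": "arm_command", "data": {"increments": [[0, 0, 0.119, -0.603, -0.068, 0.057, 0.7], [0, 0, 0.119, -0.603, -0.068, 0.057, 0.7], [0, 0, 0.119, -0.603, -0.068, 0.057, 0.7], [0, 0, 0.119, -0.603, -0.068, 0.057, 0.7], [0, 0, 0.119, -0.603, -0.068, 0.057, 0.7], [0, 0, 0.119, -0.603, -0.068, 0.057, 0.7], [0, 0, 0.119, -0.603, -0.068, 0.057, 0.7], [0, 0, 0.119, -0.603, -0.068, 0.17, 0.7], [0, 0, 0.119, -0.603, -0.068, 0.27, 0.7], [0, 0, 0.119, -0.603, -0.068, 0.377, 0.7], [0, 0, 0.119, -0.603, -0.068, 0.377, 0.7], [0, 0, 0.119, -0.603, -0.068, 0.377, 0]]}}

```text
time_s: 12.38
eef_pos: [588.7, -225.6, 43.7]
ee_rot: [3.139, 0.002, 1.716]
contact_force: [0.4, -0.5, 1.1]
grip_width: 0.779
grasp_force: 0.0
```

Request:
{"op": "arm_command", "data": {"increments": [[0, 0, 0, 0, 0, 0, -1], [0, 0, 0, 0, 0, 0, -1], [0, 0, 0, 0, 0, 0, -1], [0, 0, 0, 0, 0, 0, -1], [0, 0, 0, 0, 0, 0, -1], [0, 0, 0, 0, 0, 0, -1], [0, 0, 0, 0, 0, 0, -1], [0, 0, 0, 0, 0, -0.1, -1], [0, 0, 0, 0, 0, -0.2, -1], [0, 0, 0, 0, 0, -0.32, -1], [0, 0, 0, 0, 0, -0.32, -1]]}}

```text
time_s: 13.75
eef_pos: [590.2, -227.2, 207.3]
ee_rot: [3.133, 0.007, 1.715]
contact_force: [-0.4, -0.1, -1.2]
grip_width: 0.367
grasp_force: 25.0
```

Request:
{"op": "arm_command", "data": {"increments": [[0, 0, -0.06, 0.578, -0.133, 0, -1], [0, 0, -0.06, 0.578, -0.133, 0, -1], [0, 0, -0.06, 0.578, -0.133, 0, -1], [0, 0, -0.06, 0.578, -0.133, 0, -1], [0, 0, -0.06, 0.578, -0.133, 0, -1], [0, 0, -0.06, 0.578, -0.133, 0, -1]]}}

```text
time_s: 14.5
eef_pos: [478.2, 53.2, 199.4]
ee_rot: [-3.139, -0.001, 1.907]
contact_force: [-0.5, -0.5, 0.2]
grip_width: 0.364
grasp_force: 25.0
```

Request:
{"op": "arm_command", "data": {"increments": [[0, 0, -0.067, 0.494, 0.074, 0, -1], [0, 0, -0.067, 0.494, 0.074, 0, -1], [0, 0, -0.067, 0.494, 0.074, 0, -1], [0, 0, -0.067, 0.494, 0.074, 0, -1], [0, 0, -0.067, 0.494, 0.074, 0, -1], [0, 0, -0.067, 0.494, 0.074, 0.1, -1], [0, 0, -0.067, 0.494, 0.074, 0.2, -1], [0, 0, -0.067, 0.494, 0.074, 0.304, -1], [0, 0, -0.067, 0.494, 0.074, 0.304, -1], [0, 0, -0.067, 0.494, 0.074, 0.304, 0.28], [0, 0, -0.067, 0.494, 0.074, 0.304, 0.28], [0, 0, -0.067, 0.494, 0.074, 0.304, 0.28]]}}

```text
time_s: 16.0
eef_pos: [435.1, 296.5, 50.0]
ee_rot: [3.14, 0.0, 2.113]
contact_force: [0.4, 0.6, -1.2]
grip_width: 0.625
grasp_force: 0.0
```

Run:
```python
from h import *
st(); watch(["reelA","S1","S2","S3"])
s=read_state(); json.dump([*s["eef_pos"],np.degrees(s["ee_rot"][2])],open('cmd.json','w'))
x=s["eef_pos"]
plan((x[0],x[1],200,121,60),(x[0],x[1],200,121,90),(557.2,-42.9,200,98,90))
plan((557.2,-42.9,200,98,90))
```

```text
t16.0 [435.1 296.5  50. ] [179.9   0.  121.1] w58.8 g0.0 [ 0.4  0.6 -1.2]  cmd [435.  295.6  48.2 121. ]
reelA score 1.00 shift 0 0
S1 score 1.00 shift 0 0
S2 score 1.00 shift 0 0
S3 score 1.00 shift 0 0
[0, 0, 0.001, 0.0, 0.0, -0.3, 0.28] rows>=2.4 
[0, 0, 0.001, 0.0, 0.0, -0.3, 0.91] rows>=2.4 
[0, 0, 0.128, -0.708, -0.141, -0.3, 0.91] rows>=6.3 
[0, 0, 0.0, 0.0, -0.001, -0.0, 0.91] rows>=0.0
```

Run:
```python
from h import *
json.dump([435.0,295.6,48.2,121.0],open('cmd.json','w'))
plan((435,295.6,200,121,60),(557.4,-42.9,200,98.2,94))
plan((557.4,-42.9,30,98.2,94),(557.4,-42.9,30,98.2,0))
```

```text
[0, 0, -0.0, 0.0, 0.0, -0.304, 0.28] rows>=2.4 
[0, 0, 0.127, -0.706, -0.139, -0.304, 1.0] rows>=6.2 
[0, 0, -0.0, -0.0, 0.0, 0.34, 1.0] rows>=2.7 
[0, 0, -0.0, -0.0, 0.0, 0.34, -1.0] rows>=2.7
```

Request:
{"op": "arm_command", "data": {"increments": [[0, 0, 0, 0, 0, -0.1, 0.28], [0, 0, 0, 0, 0, -0.2, 0.28], [0, 0, 0, 0, 0, -0.304, 0.28], [0, 0, 0.127, -0.706, -0.139, -0.304, 1], [0, 0, 0.127, -0.706, -0.139, -0.304, 1], [0, 0, 0.127, -0.706, -0.139, -0.304, 1], [0, 0, 0.127, -0.706, -0.139, -0.304, 1], [0, 0, 0.127, -0.706, -0.139, -0.304, 1], [0, 0, 0.127, -0.706, -0.139, -0.304, 1], [0, 0, 0.127, -0.706, -0.139, -0.304, 1], [0, 0, 0.127, -0.706, -0.139, -0.304, 1], [0, 0, 0.127, -0.706, -0.139, -0.304, 1]]}}

```text
time_s: 17.55
eef_pos: [557.0, -40.3, 201.2]
ee_rot: [3.142, -0.0, 1.717]
contact_force: [-0.4, 0.3, -0.1]
grip_width: 1.001
grasp_force: 0.0
```

Run:
```python
from h import *
st(); watch(["S1","S2","S3","reelB"])
c=cam("wrist"); cv2.imwrite('pics/w4.png',get_image("wrist"))
print(proj("wrist",[[557.4,-42.9,60],[572.3,-128,88],[572.3,-128,15],[586.7,-226.8,88],[586.7,-226.8,15]],c).round(0))
T=get_image("top"); s=get_image("side")
cv2.imwrite('pics/d4.png',np.hstack([cv2.resize(T[150:350,40:250],(400,381)),cv2.resize(get_image("wrist")[60:400,200:460],(292,381))]))
```

```text
t17.6 [557.  -40.3 201.2] [180.   -0.   98.3] w94.1 g0.0 [-0.4  0.3 -0.1]  cmd [557.2 -42.8  30.2  98.1]
S1 score 0.84 shift 0 0
S2 score 0.71 shift 0 0
S3 score 0.56 shift 0 0
reelB score 0.39 shift 25 -27
[[326. 227.]
 [328. 338.]
 [328. 300.]
 [328. 439.]
 [328. 386.]]
```

View pics/d4.png

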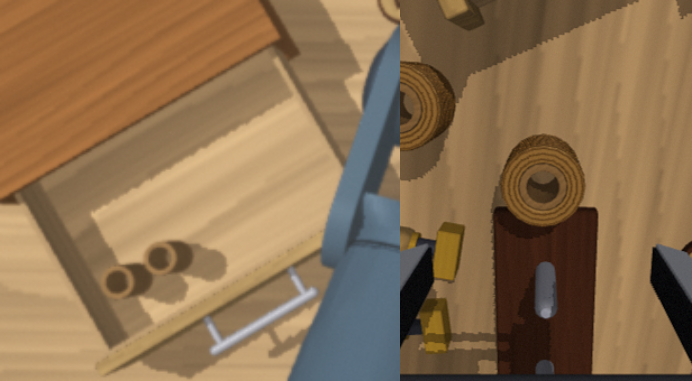

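Both cores stand upright in the drawer. Reel A appears at (327,226) against a predicted (326,227), and the left spindle matches too, so I go ahead and grasp.

Request:
{"op": "arm_command", "data": {"increments": [[0, 0, 0, 0, 0, 0.1, 1], [0, 0, 0, 0, 0, 0.2, 1], [0, 0, 0, 0, 0, 0.3, 1], [0, 0, 0, 0, 0, 0.34, 1], [0, 0, 0, 0, 0, 0.34, 1], [0, 0, 0, 0, 0, 0.34, -1], [0, 0, 0, 0, 0, 0.34, -1], [0, 0, 0, 0, 0, 0.34, -1], [0, 0, 0, 0, 0, 0.34, -1], [0, 0, 0, 0, 0, 0.34, -1], [0, 0, 0, 0, 0, 0.34, -1]], "force": 35}}

```text
time_s: 19.18
eef_pos: [557.8, -41.8, 31.9]
ee_rot: [3.141, 0.0, 1.715]
contact_force: [-1.2, -0.1, 6.4]
grip_width: 0.641
grasp_force: 34.9
```

Run:
```python
from h import *
st()
plan((557.2,-42.9,120,98.2,0),(572.4,-128,120,98.2,0))
```

```text
t19.2 [557.8 -41.8  31.9] [179.9   0.   98.2] w60.3 g34.9 [-1.2 -0.1  6.4]  cmd [557.2 -42.8  30.2  98.1]
[0, 0, -0.0, -0.0, -0.0, -0.18, -1.0] rows>=1.4 
[0, 0, -0.0, -0.173, 0.006, -0.18, -1.0] rows>=2.0
```

Request:
{"op": "arm_command", "data": {"increments": [[0, 0, 0, 0, 0, -0.1, -1], [0, 0, 0, 0, 0, -0.2, -1], [0, 0, 0, 0, 0, -0.21, -1], [0, 0, 0, -0.08, 0.003, -0.21, -1], [0, 0, 0, -0.173, 0.006, -0.21, -1], [0, 0, 0, -0.173, 0.006, -0.21, -1], [0, 0, 0, -0.173, 0.006, -0.21, -1], [0, 0, 0, -0.173, 0.006, -0.21, -1]]}}

```text
time_s: 20.18
eef_pos: [572.0, -125.7, 135.2]
ee_rot: [-3.14, -0.001, 1.716]
contact_force: [0.4, 0.1, -1.9]
grip_width: 0.64
grasp_force: 34.9
```

Run:
```python
from h import *
json.dump([572.4,-128,135.2,98.12],open('cmd.json','w'))
st(); c=cam("wrist"); im=get_image("wrist"); x=read_state()["eef_pos"]
print(proj("wrist",[[x[0],x[1],x[2]+30],[572.3,-128,88]],c).round(0))
a=cv2.resize(im[170:410,200:460],(520,480)); b=cv2.resize(get_image("side")[190:310,290:360],(280,480))
cv2.imwrite('pics/e5.png',np.hstack([a,b]))
```

```text
t20.2 [ 572.  -125.7  135.2] [-1.799e+02 -1.000e-01  9.830e+01] w60.2 g34.9 [ 0.4  0.1 -1.9]  cmd [ 572.4 -128.   135.2   98.1]
[[326. 325.]
 [326. 266.]]
```

View pics/e5.png

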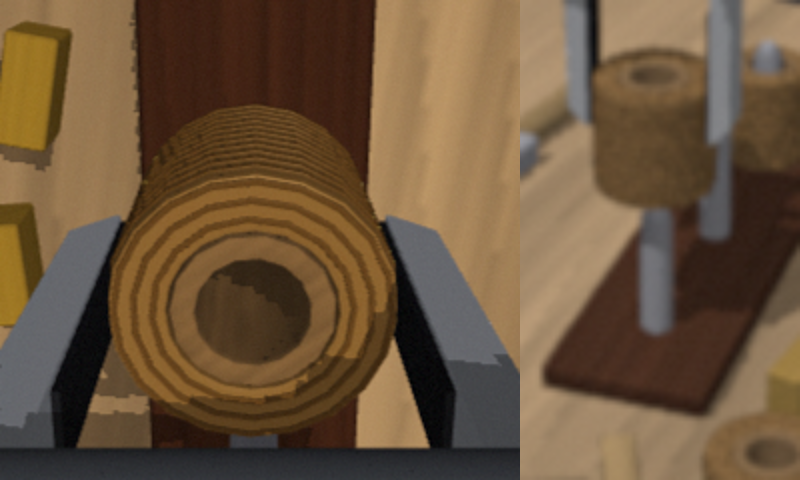

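Reel A is gripped centrally: it appears at (326,326) against a predicted (326,325). The side view shows it in line with the left spindle. I lower it slowly.

Request:
{"op": "arm_command", "data": {"increments": [[0, 0, 0, 0, 0, 0, -1], [0, 0, 0, 0, 0, 0.04, -1], [0, 0, 0, 0, 0, 0.05, -1], [0, 0, 0, 0, 0, 0.05, -1], [0, 0, 0, 0, 0, 0.06, -1], [0, 0, 0, 0, 0, 0.06, -1]]}}

```text
time_s: 21.02
eef_pos: [572.6, -126.8, 105.9]
ee_rot: [-3.141, -0.0, 1.715]
contact_force: [-0.8, -0.3, -1.9]
grip_width: 0.642
grasp_force: 34.9
```

Request:
{"op": "arm_command", "data": {"increments": [[0, 0, 0, -0.002, 0, 0.02, -1], [0, 0, 0, -0.002, 0, 0.04, -1], [0, 0, 0, -0.002, 0, 0.06, -1], [0, 0, 0, -0.002, 0, 0.08, -1], [0, 0, 0, -0.002, 0, 0.1, -1], [0, 0, 0, -0.002, 0, 0.11, -1], [0, 0, 0, -0.002, 0, 0.116, -1], [0, 0, 0, -0.002, 0, 0.116, -1]]}}

```text
time_s: 22.02
eef_pos: [572.9, -127.9, 48.1]
ee_rot: [-3.142, -0.0, 1.715]
contact_force: [-0.3, 0.7, -0.8]
grip_width: 0.639
grasp_force: 34.9
```

Request:
{"op": "arm_command", "data": {"increments": [[0, 0, 0, 0, 0, 0.001, 1], [0, 0, 0, 0, 0, 0.001, 1], [0, 0, 0, 0, 0, 0.001, 1], [0, 0, 0, 0, 0, 0.001, 1], [0, 0, 0, 0, 0, -0.1, 1], [0, 0, 0, 0, 0, -0.2, 1], [0, 0, 0, 0, 0, -0.3, 1], [0, 0, 0, 0, 0, -0.3, 1]]}}

```text
time_s: 23.02
eef_pos: [575.6, -129.0, 203.7]
ee_rot: [3.133, 0.005, 1.715]
contact_force: [0.2, 0.5, -0.6]
grip_width: 0.997
grasp_force: 0.0
```

Run:
```python
from h import *
json.dump([572.5,-129,197.2,98.12],open('cmd.json','w'))
st(); watch(["S1","S2","S3","reelB"])
plan((448.2,-1.4,197.2,98.2,94))
plan((448.2,-1.4,30,98.2,94),(448.2,-1.4,30,98.2,0))
```

```text
t23.0 [ 575.6 -129.   203.7] [179.5   0.3  98.2] w93.8 g0.0 [ 0.2  0.5 -0.6]  cmd [ 572.5 -129.   197.2   98.1]
S1 score 0.36 shift 15 -26
S2 score 0.42 shift 0 0
S3 score 0.62 shift 0 0
reelB score 0.44 shift -45 -45
[0, 0, -0.0, 0.288, -0.21, 0.0, 1.0] rows>=2.9 
[0, 0, -0.0, -0.0, -0.0, 0.334, 1.0] rows>=2.7 
[0, 0, -0.0, -0.0, -0.0, 0.334, -1.0] rows>=2.7
```

Request:
{"op": "arm_command", "data": {"increments": [[0, 0, 0, 0.1, -0.07, 0, 1], [0, 0, 0, 0.2, -0.14, 0, 1], [0, 0, 0, 0.288, -0.21, 0, 1], [0, 0, 0, 0.288, -0.21, 0, 1], [0, 0, 0, 0.288, -0.21, 0, 1], [0, 0, 0, 0.288, -0.21, 0, 1]]}}

```text
time_s: 23.82
eef_pos: [448.8, -1.1, 197.8]
ee_rot: [-3.141, -0.0, 1.714]
contact_force: [-1.0, 0.4, -0.5]
grip_width: 1.005
grasp_force: 0.0
```

Run:
```python
from h import *
st(); c=cam("wrist"); im=get_image("wrist"); print(proj("wrist",[[448.2,-1.4,60]],c).round(0))
a=cv2.resize(im[100:400,100:560],(460,300)); b=get_image("side")[190:340,280:440]; cv2.imwrite('pics/f6.png',np.hstack([a,cv2.resize(b,(320,300))]))
```

```text
t23.8 [448.8  -1.1 197.8] [-180.    -0.    98.2] w94.4 g0.0 [-1.   0.4 -0.5]  cmd [448.2  -1.3  30.2  98.1]
[[325. 225.]]
```

View pics/f6.png

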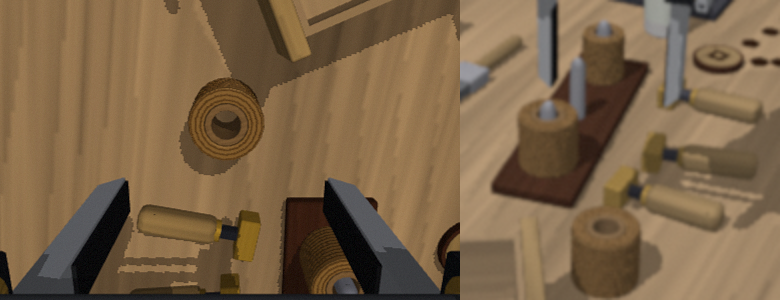

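Reel A is seated on the left spindle. Reel B shows at (327,224) against a predicted (325,225), so I descend and grasp.

Request:
{"op": "arm_command", "data": {"increments": [[0, 0, 0, 0, 0, 0.1, 1], [0, 0, 0, 0, 0, 0.2, 1], [0, 0, 0, 0, 0, 0.3, 1], [0, 0, 0, 0, 0, 0.334, 1], [0, 0, 0, 0, 0, 0.334, 1], [0, 0, 0, 0, 0, 0.334, -1], [0, 0, 0, 0, 0, 0.334, -1], [0, 0, 0, 0, 0, 0.334, -1], [0, 0, 0, 0, 0, 0.334, -1], [0, 0, 0, 0, 0, 0.334, -1], [0, 0, 0, 0, 0, 0.334, -1], [0, 0, 0, 0, 0, 0.334, -1]]}}

```text
time_s: 25.42
eef_pos: [448.7, -0.5, 31.8]
ee_rot: [3.141, 0.0, 1.715]
contact_force: [-1.7, 0.6, 5.2]
grip_width: 0.661
grasp_force: 35.0
```

Run:
```python
from h import *
st()
plan((448.2,-1.3,200,98.12,0),(586.7,-227.3,200,98.12,0))
plan((586.7,-227.3,110,98.12,0))
```

```text
t25.4 [448.7  -0.5  31.8] [180.    0.   98.3] w62.2 g35.0 [-1.7  0.6  5.2]  cmd [448.2  -1.3  30.2  98.1]
[0, 0, -0.0, -0.0, -0.0, -0.34, -1.0] rows>=2.7 
[0, 0, -0.0, -0.487, 0.21, -0.34, -1.0] rows>=5.0 
[0, 0, -0.0, 0.0, 0.0, 0.18, -1.0] rows>=1.4
```

Request:
{"op": "arm_command", "data": {"increments": [[0, 0, 0, 0, 0, -0.1, -1], [0, 0, 0, 0, 0, -0.2, -1], [0, 0, 0, 0, 0, -0.34, -1], [0, 0, 0, -0.1, 0.043, -0.34, -1], [0, 0, 0, -0.2, 0.086, -0.34, -1], [0, 0, 0, -0.3, 0.13, -0.34, -1], [0, 0, 0, -0.4, 0.172, -0.34, -1], [0, 0, 0, -0.487, 0.21, -0.34, -1], [0, 0, 0, -0.487, 0.21, -0.34, -1], [0, 0, 0, -0.487, 0.21, -0.34, -1], [0, 0, 0, -0.487, 0.21, -0.34, -1]]}}

```text
time_s: 26.8
eef_pos: [586.6, -225.1, 200.9]
ee_rot: [-3.141, -0.001, 1.716]
contact_force: [0.1, 0.2, -1.2]
grip_width: 0.658
grasp_force: 35.0
```

Request:
{"op": "arm_command", "data": {"increments": [[0, 0, 0, 0, 0, 0.08, -1], [0, 0, 0, 0, 0, 0.14, -1], [0, 0, 0, 0, 0, 0.17, -1], [0, 0, 0, 0, 0, 0.18, -1], [0, 0, 0, 0, 0, 0.18, -1], [0, 0, 0, 0, 0, 0.18, -1]]}}

```text
time_s: 27.55
eef_pos: [587.9, -226.8, 112.6]
ee_rot: [3.14, 0.002, 1.715]
contact_force: [-0.4, -0.1, -0.2]
grip_width: 0.661
grasp_force: 35.0
```

Run:
```python
from h import *
st(); c=cam("wrist"); im=get_image("wrist"); x=read_state()["eef_pos"]
print(proj("wrist",[[x[0],x[1],x[2]+28]],c).round(0))
a=cv2.resize(im[170:410,200:460],(520,480)); b=cv2.resize(get_image("side")[170:290,300:370],(280,480))
cv2.imwrite('pics/g7.png',np.hstack([a,b]))
```

```text
t27.6 [ 587.9 -226.8  112.6] [1.799e+02 1.000e-01 9.820e+01] w62.2 g35.0 [-0.4 -0.1 -0.2]  cmd [ 586.6 -227.5  110.2   98.1]
[[325. 322.]]
```

View pics/g7.png

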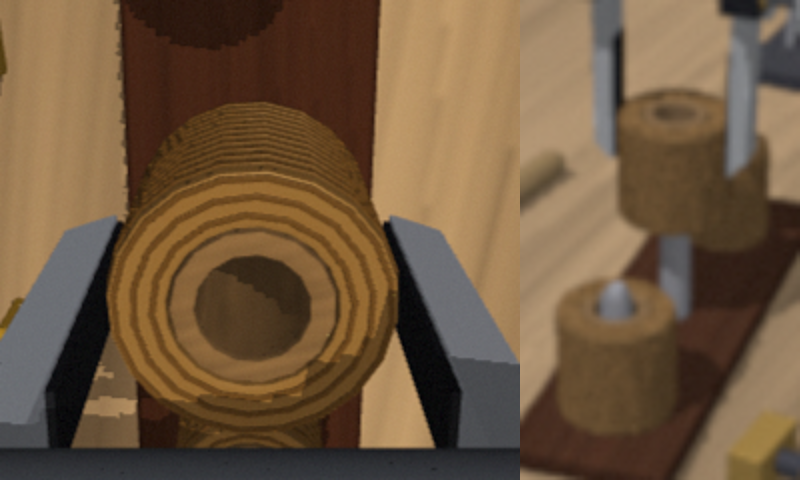

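Reel B is aligned with the middle spindle, both near column 676 in the side view. Lowering it.

Request:
{"op": "arm_command", "data": {"increments": [[0, 0, 0, 0, 0, 0.02, -1], [0, 0, 0, 0, 0, 0.04, -1], [0, 0, 0, 0, 0, 0.06, -1], [0, 0, 0, 0, 0, 0.08, -1], [0, 0, 0, 0, 0, 0.1, -1], [0, 0, 0, 0, 0, 0.12, -1], [0, 0, 0, 0, 0, 0.126, -1], [0, 0, 0, 0, 0, 0.126, -1], [0, 0, 0, 0, 0, 0.126, -1]]}}

```text
time_s: 28.78
eef_pos: [587.4, -226.5, 48.6]
ee_rot: [3.141, 0.001, 1.715]
contact_force: [0.1, -0.4, -1.3]
grip_width: 0.661
grasp_force: 35.0
```

Request:
{"op": "arm_command", "data": {"increments": [[0, 0, 0, 0, 0, 0.002, 1], [0, 0, 0, 0, 0, 0.002, 1], [0, 0, 0, 0, 0, 0.002, 1], [0, 0, 0, 0, 0, 0.002, 1], [0, 0, 0, 0, 0, -0.1, 1], [0, 0, 0, 0, 0, -0.2, 1], [0, 0, 0, 0, 0, -0.306, 1], [0, 0, 0, 0, 0, -0.306, 1]]}}

```text
time_s: 29.78
eef_pos: [589.8, -227.9, 207.3]
ee_rot: [3.133, 0.007, 1.715]
contact_force: [0.2, -0.0, -0.0]
grip_width: 0.999
grasp_force: 0.0
```

Run:
```python
from h import *
json.dump([586.6,-227.5,200.2,98.12],open('cmd.json','w'))
st(); watch(["S1","S2","S3"])
plan((438,-121.7,200,-1.8,60))
plan((438,-121.7,5,-1.8,60),(438,-121.7,5,-1.8,0))
plan((438,-121.7,200,-1.8,0),(*dr(92,0),200,30.9,0))
plan((*dr(92,0),28,30.9,0),(*dr(92,0),28,30.9,50),(*dr(92,0),200,30.9,50))
```

```text
t29.8 [ 589.8 -227.9  207.3] [179.5   0.4  98.2] w93.9 g0.0 [ 0.2 -0.  -0. ]  cmd [ 586.6 -227.5  200.2   98.1]
S1 score 0.35 shift -7 -27
S2 score 0.33 shift -45 -27
S3 score 0.40 shift 43 7
[0, 0, 0.555, 0.251, -0.264, 0.0, 0.28] rows>=9.3 
[0, 0, 0.0, -0.0, -0.0, 0.39, 0.28] rows>=3.1 
[0, 0, 0.0, -0.0, -0.0, 0.39, -1.0] rows>=3.1 
[0, 0, 0.0, -0.0, -0.0, -0.39, -1.0] rows>=3.1 
[0, 0, -0.182, 0.092, -0.76, -0.39, -1.0] rows>=6.9 
[0, 0, 0.0, -0.0, 0.0, 0.344, -1.0] rows>=2.8 
[0, 0, 0.0, -0.0, 0.0, 0.344, 0.06] rows>=2.8 
[0, 0, 0.0, -0.0, 0.0, 0.0, 0.06] rows>=0.0
```

Request:
{"op": "arm_command", "data": {"increments": [[0, 0, 0.05, 0.03, -0.03, 0, 0.28], [0, 0, 0.1, 0.06, -0.06, 0, 0.28], [0, 0, 0.555, 0.251, -0.264, 0, 0.28], [0, 0, 0.555, 0.251, -0.264, 0, 0.28], [0, 0, 0.555, 0.251, -0.264, 0, 0.28], [0, 0, 0.555, 0.251, -0.264, 0, 0.28], [0, 0, 0.555, 0.251, -0.264, 0, 0.28], [0, 0, 0.555, 0.251, -0.264, 0, 0.28], [0, 0, 0.555, 0.251, -0.264, 0, 0.28], [0, 0, 0.555, 0.251, -0.264, 0, 0.28], [0, 0, 0.555, 0.251, -0.264, 0, 0.28], [0, 0, 0.555, 0.251, -0.264, 0, 0.28]]}}

```text
time_s: 31.32
eef_pos: [437.9, -120.8, 200.1]
ee_rot: [-3.141, 0.002, -0.027]
contact_force: [-0.1, -0.0, -0.2]
grip_width: 0.639
grasp_force: 0.0
```

Run:
```python
from h import *
st(); c=cam("wrist"); im=get_image("wrist"); print(proj("wrist",[[416,-121,26],[484,-123.3,26],[413.3,-212.1,26],[480.8,-199,26],[444,-329,26],[512.7,-331,26],[376.7,-120,13],[373.4,-220.8,13]],c).round(0))
b=get_image("side")[170:310,290:440]
cv2.imwrite('pics/i8.png',np.hstack([cv2.resize(im,(480,360)),cv2.resize(b,(320,360))]))
```

```text
t31.3 [ 437.9 -120.8  200.1] [-1.799e+02  1.000e-01 -1.600e+00] w60.1 g0.0 [-0.1 -0.  -0.2]  cmd [496.  256.5 200.2  31. ]
[[326. 238.]
 [327. 163.]
 [426. 239.]
 [414. 165.]
 [559. 203.]
 [573. 122.]
 [326. 273.]
 [430. 274.]]
```

View pics/i8.png

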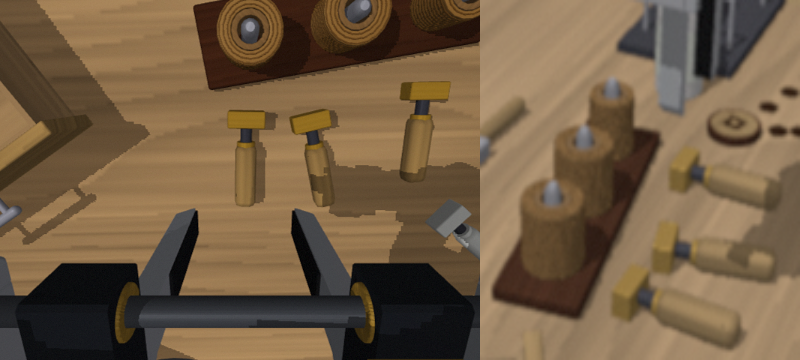

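All three spindles carry seated reels. S1's handle is at (327,233) and its head at (329,159), within 4 px of prediction. I descend on S1.

Request:
{"op": "arm_command", "data": {"increments": [[0, 0, 0, 0, 0, 0.1, 0.28], [0, 0, 0, 0, 0, 0.2, 0.28], [0, 0, 0, 0, 0, 0.3, 0.28], [0, 0, 0, 0, 0, 0.37, 0.28], [0, 0, 0, 0, 0, 0.388, 0.28], [0, 0, 0, 0, 0, 0.388, 0.28], [0, 0, 0, 0, 0, 0.388, -1], [0, 0, 0, 0, 0, 0.388, -1], [0, 0, 0, 0, 0, 0.388, -1], [0, 0, 0, 0, 0, 0.388, -1], [0, 0, 0, 0, 0, 0.388, -1]], "force": 45}}

```text
time_s: 32.8
eef_pos: [438.8, -121.3, 7.6]
ee_rot: [3.141, -0.001, -0.029]
contact_force: [-0.6, 0.1, 3.2]
grip_width: 0.274
grasp_force: 45.0
```

Request:
{"op": "arm_command", "data": {"increments": [[0, 0, 0, 0, 0, -0.08, -1], [0, 0, 0, 0, 0, -0.18, -1], [0, 0, 0, 0, 0, -0.3, -1], [0, 0, 0, 0, 0, -0.388, -1], [0, 0, -0.04, 0.02, -0.1, -0.388, -1], [0, 0, -0.182, 0.092, -0.76, -0.388, -1], [0, 0, -0.182, 0.092, -0.76, -0.388, -1], [0, 0, -0.182, 0.092, -0.76, -0.388, -1], [0, 0, -0.182, 0.092, -0.76, -0.388, -1], [0, 0, -0.182, 0.092, -0.76, -0.388, -1], [0, 0, -0.182, 0.092, -0.76, -0.388, -1], [0, 0, -0.182, 0.092, -0.76, -0.388, -1]]}}

```text
time_s: 34.3
eef_pos: [494.8, 257.9, 200.2]
ee_rot: [-3.141, 0.002, 0.545]
contact_force: [-0.6, -1.0, -1.9]
grip_width: 0.27
grasp_force: 45.0
```

Run:
```python
from h import *
st(); watch(["S2","S3"])
c=cam("wrist"); print("floor corner", [proj("wrist",[[*dr(*p),z]],c).round(0).tolist() for p,z in [((0,149),88),((180,149),88),((0,-149),88),((0,0),88)]])
cv2.imwrite('pics/j9.png',get_image("wrist"))
```

```text
t34.3 [494.8 257.9 200.2] [-1.80e+02  1.00e-01  3.12e+01] w25.4 g45.0 [-0.6 -1.  -1.9]  cmd [496.  256.5 200.2  31. ]
S2 score 1.00 shift 0 0
S3 score 1.00 shift 0 0
floor corner [[[143.0, 340.0]], [[111.0, 108.0]], [[508.0, 342.0]], [[326.0, 341.0]]]
```

View pics/j9.png

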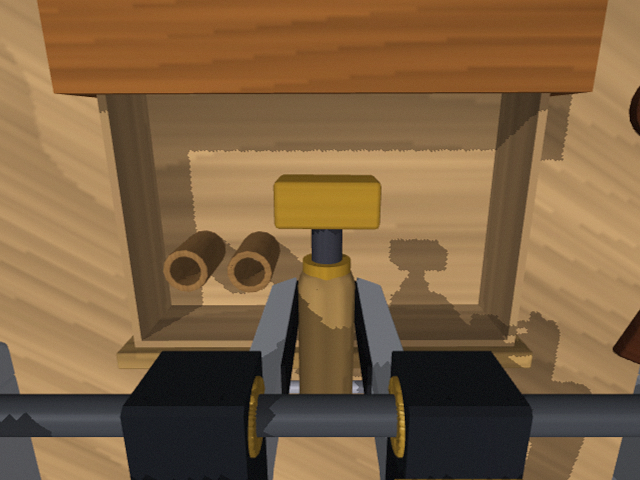

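The stamp is held straight, and the drawer corners at (140,340) and (513,345) match the projection. The cores at (185,262) and (250,262) are clear.

Request:
{"op": "arm_command", "data": {"increments": [[0, 0, 0, 0, 0, 0.1, -1], [0, 0, 0, 0, 0, 0.2, -1], [0, 0, 0, 0, 0, 0.3, -1], [0, 0, 0, 0, 0, 0.342, -1], [0, 0, 0, 0, 0, 0.342, -1], [0, 0, 0, 0, 0, 0.342, 0.06], [0, 0, 0, 0, 0, 0.342, 0.06], [0, 0, 0, 0, 0, 0.342, 0.06], [0, 0, 0, 0, 0, 0.2, 0.06], [0, 0, 0, 0, 0, 0.1, 0.06], [0, 0, 0, 0, 0, 0, 0.06], [0, 0, 0, 0, 0, 0, 0.06]]}}

```text
time_s: 35.9
eef_pos: [498.3, 258.3, 206.8]
ee_rot: [3.139, -0.01, 0.543]
contact_force: [0.5, 0.1, -0.6]
grip_width: 0.53
grasp_force: 0.0
```

Run:
```python
from h import *
st()
plan((434.8,-207.5,200,12,60))
plan((434.8,-207.5,6,12,60),(434.8,-207.5,6,12,0))
plan((434.8,-207.5,200,12,0),(*dr(92,-52),200,31,0))
plan((*dr(92,-52),29,31,0),(*dr(92,-52),200,31,50))
plan((466,-329,200,0.2,60))
plan((466,-329,6,0.2,60))
plan((466,-329,200,0.2,0),(486,-60,200,15,0))
plan((*dr(92,-104),200,31,0),(*dr(92,-104),29,31,0))
```

```text
t35.9 [498.3 258.3 206.8] [179.8  -0.6  31.1] w49.8 g0.0 [ 0.5  0.1 -0.6]  cmd [496.  256.5 200.2  31. ]
[0, 0, 0.105, -0.583, 0.733, 0.0, 0.28] rows>=7.5 
[0, 0, 0.0, 0.0, -0.001, 0.388, 0.28] rows>=3.1 
[0, 0, 0.0, 0.0, -0.001, 0.388, -1.0] rows>=3.1 
[0, 0, 0.0, 0.0, 0.0, -0.388, -1.0] rows>=3.1 
[0, 0, -0.105, 0.348, -0.783, -0.388, -1.0] rows>=7.5 
[0, 0, -0.0, -0.001, 0.0, 0.342, -1.0] rows>=2.7 
[0, 0, -0.0, -0.001, 0.0, 0.0, 0.06] rows>=0.0 
[0, 0, 0.171, -0.653, 0.869, 0.0, 0.28] rows>=8.7 
[0, 0, -0.0, -0.0, 0.0, 0.388, 0.28] rows>=3.1 
[0, 0, -0.0, -0.0, 0.0, -0.388, -1.0] rows>=3.1 
[0, 0, -0.082, 0.042, -0.538, -0.388, -1.0] rows>=5.3 
[0, 0, -0.089, 0.239, -0.406, 0.0, -1.0] rows>=3.8 
[0, 0, -0.089, 0.239, -0.406, 0.342, -1.0] rows>=4.7
```

Request:
{"op": "arm_command", "data": {"increments": [[0, 0, 0.105, -0.583, 0.733, 0, 0.28], [0, 0, 0.105, -0.583, 0.733, 0, 0.28], [0, 0, 0.105, -0.583, 0.733, 0, 0.28], [0, 0, 0.105, -0.583, 0.733, 0, 0.28], [0, 0, 0.105, -0.583, 0.733, 0, 0.28], [0, 0, 0.105, -0.583, 0.733, 0, 0.28], [0, 0, 0.105, -0.583, 0.733, 0, 0.28], [0, 0, 0.105, -0.583, 0.733, 0, 0.28], [0, 0, 0.105, -0.583, 0.733, 0, 0.28], [0, 0, 0.105, -0.583, 0.733, 0, 0.28], [0, 0, 0.105, -0.583, 0.733, 0, 0.28]]}}

```text
time_s: 37.28
eef_pos: [435.2, -205.6, 200.7]
ee_rot: [-3.141, 0.0, 0.215]
contact_force: [-0.5, -0.0, 0.5]
grip_width: 0.643
grasp_force: 0.0
```

Run:
```python
from h import *
st(); c=cam("wrist"); im=get_image("wrist"); cv2.imwrite('pics/k10.png',cv2.resize(im,None,fx=.6,fy=.6))
print((proj("wrist",[[413.3,-212.1,26],[480.8,-199,26],[444,-329,26],[512.7,-331,26]],c)*.6).round(0))
```

```text
t37.3 [ 435.2 -205.6  200.7] [-180.     0.    12.3] w60.5 g0.0 [-0.5 -0.   0.5]  cmd [549.2 167.2  29.2  31. ]
[[196. 144.]
 [198.  98.]
 [276. 141.]
 [292.  96.]]
```

View pics/k10.png

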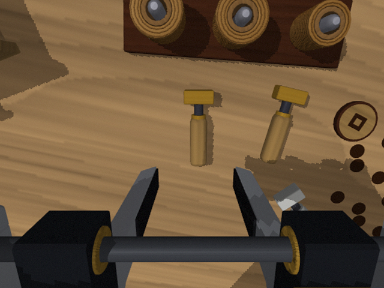

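S2 is at (198,140) with its head at (199,97), and S3 is at (277,138), both as predicted. That uses up the picture allowance (I viewed 15, one over), so from here I check by numbers only.

Request:
{"op": "arm_command", "data": {"increments": [[0, 0, 0, 0, 0, 0.1, 0.28], [0, 0, 0, 0, 0, 0.2, 0.28], [0, 0, 0, 0, 0, 0.3, 0.28], [0, 0, 0, 0, 0, 0.37, 0.28], [0, 0, 0, 0, 0, 0.388, 0.28], [0, 0, 0, 0, 0, 0.388, 0.28], [0, 0, 0, 0, 0, 0.388, -1], [0, 0, 0, 0, 0, 0.388, -1], [0, 0, 0, 0, 0, 0.388, -1], [0, 0, 0, 0, 0, 0.388, -1], [0, 0, 0, 0, 0, 0.388, -1]]}}

```text
time_s: 38.7
eef_pos: [435.7, -207.5, 7.8]
ee_rot: [3.14, -0.001, 0.213]
contact_force: [-0.4, -1.1, 4.3]
grip_width: 0.274
grasp_force: 45.0
```

Request:
{"op": "arm_command", "data": {"increments": [[0, 0, 0, 0, 0, -0.08, -1], [0, 0, 0, 0, 0, -0.18, -1], [0, 0, 0, 0, 0, -0.3, -1], [0, 0, 0, 0, 0, -0.388, -1], [0, 0, -0.02, 0.05, -0.1, -0.388, -1], [0, 0, -0.105, 0.348, -0.783, -0.388, -1], [0, 0, -0.105, 0.348, -0.783, -0.388, -1], [0, 0, -0.105, 0.348, -0.783, -0.388, -1], [0, 0, -0.105, 0.348, -0.783, -0.388, -1], [0, 0, -0.105, 0.348, -0.783, -0.388, -1], [0, 0, -0.105, 0.348, -0.783, -0.388, -1], [0, 0, -0.105, 0.348, -0.783, -0.388, -1]]}}

```text
time_s: 40.2
eef_pos: [521.5, 215.8, 199.9]
ee_rot: [-3.14, 0.002, 0.548]
contact_force: [-0.2, -0.2, -2.3]
grip_width: 0.269
grasp_force: 45.0
```

Request:
{"op": "arm_command", "data": {"increments": [[0, 0, 0, 0, 0, 0, -1], [0, 0, 0, 0, 0, 0.1, -1], [0, 0, 0, 0, 0, 0.2, -1], [0, 0, 0, 0, 0, 0.3, -1], [0, 0, 0, 0, 0, 0.342, -1], [0, 0, 0, 0, 0, 0.342, -1], [0, 0, 0, 0, 0, 0.342, -1], [0, 0, 0, 0, 0, 0.342, 0.06], [0, 0, 0, 0, 0, 0.342, 0.06], [0, 0, 0, 0, 0, 0.342, 0.06]]}}

```text
time_s: 41.45
eef_pos: [522.6, 212.5, 30.4]
ee_rot: [3.141, -0.0, 0.543]
contact_force: [-0.5, -0.2, -0.3]
grip_width: 0.522
grasp_force: 0.0
```

Request:
{"op": "arm_command", "data": {"increments": [[0, 0, 0, 0, 0, -0.1, 0.06], [0, 0, 0, 0, 0, -0.2, 0.06], [0, 0, 0, 0, 0, -0.342, 0.06], [0, 0, 0, 0, 0, -0.342, 0.06]]}}

```text
time_s: 41.95
eef_pos: [525.4, 213.2, 207.1]
ee_rot: [3.138, -0.01, 0.543]
contact_force: [0.5, -0.1, 1.2]
grip_width: 0.527
grasp_force: 0.0
```

Run:
```python
from h import *
json.dump([522.7,211.6,200.2,31.0],open('cmd.json','w')); st(); watch(["S3"])
plan((466,-329,200,0.2,60))
```

```text
t42.0 [525.4 213.2 207.1] [179.8  -0.6  31.1] w49.5 g0.0 [ 0.5 -0.1  1.2]  cmd [522.7 211.6 200.2  31. ]
S3 score 1.00 shift 0 0
[0, 0, 0.171, -0.654, 0.868, 0.0, 0.28] rows>=8.7
```

Request:
{"op": "arm_command", "data": {"increments": [[0, 0, 0.171, -0.654, 0.868, 0, 0.28], [0, 0, 0.171, -0.654, 0.868, 0, 0.28], [0, 0, 0.171, -0.654, 0.868, 0, 0.28], [0, 0, 0.171, -0.654, 0.868, 0, 0.28], [0, 0, 0.171, -0.654, 0.868, 0, 0.28], [0, 0, 0.171, -0.654, 0.868, 0, 0.28], [0, 0, 0.171, -0.654, 0.868, 0, 0.28], [0, 0, 0.171, -0.654, 0.868, 0, 0.28], [0, 0, 0.171, -0.654, 0.868, 0, 0.28], [0, 0, 0.171, -0.654, 0.868, 0, 0.28], [0, 0, 0.171, -0.654, 0.868, 0, 0.28], [0, 0, 0.171, -0.654, 0.868, 0, 0.28]]}}

```text
time_s: 43.5
eef_pos: [466.7, -326.5, 200.4]
ee_rot: [-3.14, 0.001, 0.007]
contact_force: [-0.8, 0.0, -0.3]
grip_width: 0.64
grasp_force: 0.0
```

Run:
```python
from h import *
st(); c=cam("wrist"); im=get_image("wrist"); hsv=cv2.cvtColor(im,cv2.COLOR_BGR2HSV)
print(proj("wrist",[[444,-329,26],[512.7,-331,26]],c).round(0))
p=proj("wrist",[[512.7,-331,26]],c)[0].astype(int); print("hsv at head",hsv[p[1],p[0]])
m=cv2.inRange(hsv,(18,165,90),(30,255,255)); n,_,s,q=cv2.connectedComponentsWithStats(m)
for i in range(1,n):
    if s[i,4]>150: print(s[i],q[i].round(1))
```

```text
t43.5 [ 466.7 -326.5  200.4] [-179.9    0.     0.4] w60.2 g0.0 [-0.8  0.  -0.3]  cmd [ 4.659e+02 -3.288e+02  2.002e+02  2.000e-01]
[[328. 239.]
 [331. 163.]]
hsv at head [ 21 198 156]
[ 308  149   50   25 1140] [332.5 161.9]
[470 378  30  79 672] [489.  411.2]
[154 406  12  51 248] [157.3 433.2]
```

The head is found at (332,162) against a predicted (331,163), so S3 has not been moved.

Request:
{"op": "arm_command", "data": {"increments": [[0, 0, 0, 0, 0, 0.1, 0.28], [0, 0, 0, 0, 0, 0.2, 0.28], [0, 0, 0, 0, 0, 0.3, 0.28], [0, 0, 0, 0, 0, 0.37, 0.28], [0, 0, 0, 0, 0, 0.388, 0.28], [0, 0, 0, 0, 0, 0.388, 0.28], [0, 0, 0, 0, 0, 0.388, -1], [0, 0, 0, 0, 0, 0.388, -1], [0, 0, 0, 0, 0, 0.388, -1], [0, 0, 0, 0, 0, 0.388, -1], [0, 0, 0, 0, 0, 0.388, -1]]}}

```text
time_s: 44.92
eef_pos: [467.1, -328.8, 7.8]
ee_rot: [3.14, -0.001, 0.006]
contact_force: [-0.7, -1.0, 3.6]
grip_width: 0.273
grasp_force: 45.0
```

Request:
{"op": "arm_command", "data": {"increments": [[0, 0, 0, 0, 0, -0.08, -1], [0, 0, 0, 0, 0, -0.18, -1], [0, 0, 0, 0, 0, -0.3, -1], [0, 0, 0, 0, 0, -0.388, -1], [0, 0, -0.082, 0.042, -0.538, -0.388, -1], [0, 0, -0.082, 0.042, -0.538, -0.388, -1], [0, 0, -0.082, 0.042, -0.538, -0.388, -1], [0, 0, -0.082, 0.042, -0.538, -0.388, -1], [0, 0, -0.082, 0.042, -0.538, -0.388, -1], [0, 0, -0.082, 0.042, -0.538, -0.388, -1], [0, 0, -0.082, 0.042, -0.538, -0.388, -1]]}}

```text
time_s: 46.3
eef_pos: [485.8, -59.4, 200.6]
ee_rot: [-3.141, 0.001, 0.263]
contact_force: [0.6, -0.2, -1.2]
grip_width: 0.272
grasp_force: 45.0
```

Run:
```python
from h import *
p=json.load(open('cmd.json')); R=np.radians(p[3]); json.dump([p[0]+21,p[1]+269,200.2,p[3]+14.76],open('cmd.json','w')); st()
plan((*dr(92,-104),200,31,0),(*dr(92,-104),29,31,0))
```

```text
t46.3 [485.8 -59.4 200.6] [-1.8e+02  1.0e-01  1.5e+01] w25.5 g45.0 [ 0.6 -0.2 -1.2]  cmd [486.9 -59.8 200.2  15. ]
[0, 0, -0.089, 0.238, -0.406, 0.0, -1.0] rows>=3.8 
[0, 0, -0.089, 0.238, -0.406, 0.342, -1.0] rows>=4.7
```

Request:
{"op": "arm_command", "data": {"increments": [[0, 0, -0.089, 0.238, -0.406, 0, -1], [0, 0, -0.089, 0.238, -0.406, 0, -1], [0, 0, -0.089, 0.238, -0.406, 0, -1], [0, 0, -0.089, 0.238, -0.406, 0, -1], [0, 0, -0.089, 0.238, -0.406, 0, -1], [0, 0, -0.089, 0.238, -0.406, 0, -1], [0, 0, -0.089, 0.238, -0.406, 0.1, -1], [0, 0, -0.089, 0.238, -0.406, 0.2, -1], [0, 0, -0.089, 0.238, -0.406, 0.3, -1], [0, 0, -0.089, 0.238, -0.406, 0.342, -1], [0, 0, -0.089, 0.238, -0.406, 0.342, -1], [0, 0, -0.089, 0.238, -0.406, 0.342, -1]]}}

```text
time_s: 47.8
eef_pos: [548.4, 166.5, 30.3]
ee_rot: [3.141, 0.0, 0.541]
contact_force: [-0.1, 0.5, -2.8]
grip_width: 0.272
grasp_force: 45.0
```

Request:
{"op": "arm_command", "data": {"increments": [[0, 0, 0, 0, 0, 0, 0.06], [0, 0, 0, 0, 0, 0, 0.06], [0, 0, 0, 0, 0, 0, 0.06], [0, 0, 0, 0, 0, -0.1, 0.06], [0, 0, 0, 0, 0, -0.2, 0.06], [0, 0, 0, 0, 0, -0.342, -1], [0, 0, 0, 0, 0, -0.342, -1], [0, 0, 0, 0, 0, -0.342, -1]]}}

```text
time_s: 48.8
eef_pos: [548.3, 168.1, 201.3]
ee_rot: [3.141, -0.001, 0.543]
contact_force: [0.1, 0.3, -1.3]
grip_width: 0.251
grasp_force: 0.0
```

Run:
```python
from h import *
json.dump([*dr(92,-104),200.2,31.0],open('cmd.json','w')); st()
f=lambda d:(369.8+.858*d,184+.514*d)
plan((*f(-40),200,31,0))
plan((*f(-40),58,31,0))
```

```text
t48.8 [548.3 168.1 201.3] [180.   -0.   31.1] w23.6 g0.0 [ 0.1  0.3 -1.3]  cmd [549.4 167.1 200.2  31. ]
[0, 0, -0.0, -0.37, -0.214, 0.0, -1.0] rows>=3.4 
[0, 0, -0.0, -0.0, -0.0, 0.284, -1.0] rows>=2.3
```

Request:
{"op": "arm_command", "data": {"increments": [[0, 0, 0, -0.1, -0.057, 0, -1], [0, 0, 0, -0.2, -0.115, 0, -1], [0, 0, 0, -0.3, -0.172, 0, -1], [0, 0, 0, -0.37, -0.214, 0, -1], [0, 0, 0, -0.37, -0.214, 0, -1], [0, 0, 0, -0.37, -0.214, 0, -1], [0, 0, 0, -0.37, -0.214, 0, -1]]}}

```text
time_s: 49.68
eef_pos: [335.1, 164.0, 200.6]
ee_rot: [-3.141, 0.001, 0.542]
contact_force: [0.6, 0.2, 0.5]
grip_width: 0.007
grasp_force: 0.0
```

Request:
{"op": "arm_command", "data": {"increments": [[0, 0, 0, 0, 0, 0.08, -1], [0, 0, 0, 0, 0, 0.16, -1], [0, 0, 0, 0, 0, 0.24, -1], [0, 0, 0, 0, 0, 0.284, -1], [0, 0, 0, 0, 0, 0.284, -1], [0, 0, 0, 0, 0, 0.284, -1]]}}

```text
time_s: 50.42
eef_pos: [335.6, 164.2, 59.9]
ee_rot: [3.141, -0.001, 0.543]
contact_force: [0.3, -0.2, -0.3]
grip_width: 0.005
grasp_force: 0.0
```

Run:
```python
from h import *
st(); T=get_image("top"); h=cv2.cvtColor(T,cv2.COLOR_BGR2HSV)
# cores/stamps inside the drawer: compare with empty drawer
a=cv2.imread('pics/top0.png'); d=cv2.absdiff(a,T).max(2)
# brass heads anywhere (bright, saturated) 
m=cv2.inRange(h,(20,175,120),(28,255,255)); n,_,s,q=cv2.connectedComponentsWithStats(m)
c=cam("top")
for i in range(1,n):
    if s[i,4]>40: print("brass",s[i,4],q[i].round(0),atz("top",q[i],48,c).round(0))
print("pred heads",[proj("top",[[*dr(140,y),48]],c).round(0).tolist() for y in(0,-52,-104)])
```

```text
t50.4 [335.6 164.2  59.9] [ 1.80e+02 -1.00e-01  3.11e+01] w0.5 g0.0 [ 0.3 -0.2 -0.3]  cmd [335.7 163.5  58.2  31. ]
pred heads [[[136.0, 235.0]], [[158.0, 223.0]], [[180.0, 210.0]]]
```

Run:
```python
from h import *
T=get_image("top"); h=cv2.cvtColor(T,cv2.COLOR_BGR2HSV); a=cv2.imread('pics/top0.png'); g=cv2.cvtColor(a,cv2.COLOR_BGR2HSV)
for p in[(136,235),(158,223),(180,210),(328,262),(424,250)]: print(p,"now",h[p[1],p[0]],"start",g[p[1],p[0]])
m=((h[...,1]>150)&(abs(h[...,0].astype(int)-22)<5)).astype(np.uint8); m[:, 250:]=0
n,_,s,q=cv2.connectedComponentsWithStats(m)
for i in range(1,n):
    if s[i,4]>40: print(s[i],q[i].round(0))
```

```text
(136, 235) now [ 20 163 193] start [ 17 100 198]
(158, 223) now [ 20 163 196] start [ 18 102 200]
(180, 210) now [ 20 163 195] start [ 17 105 195]
(328, 262) now [ 16 104 170] start [ 20 162 187]
(424, 250) now [ 17 100 187] start [ 20 162 180]
[170 204  22  17 200] [180. 212.]
[147 214  23  17 210] [158. 222.]
[124 225  24  16 217] [136. 233.]
```

All three brass heads are in the drawer. I push it shut gently along tool x.

Request:
{"op": "arm_command", "data": {"increments": [[0, 0, 0, 0.015, 0, 0, -1], [0, 0, 0, 0.03, 0, 0, -1], [0, 0, 0, 0.045, 0, 0, -1], [0, 0, 0, 0.055, 0, 0, -1], [0, 0, 0, 0.065, 0, 0, -1], [0, 0, 0, 0.08, 0, 0, -1], [0, 0, 0, 0.095, 0, 0, -1], [0, 0, 0, 0.11, 0, 0, -1], [0, 0, 0, 0.125, 0, 0, -1], [0, 0, 0, 0.14, 0, 0, -1], [0, 0, 0, 0.155, 0, 0, -1], [0, 0, 0, 0.17, 0, 0, -1]]}}

```text
time_s: 52.02
eef_pos: [407.7, 208.3, 59.1]
ee_rot: [-3.142, 0.0, 0.543]
contact_force: [-1.0, -0.6, 0.1]
grip_width: 0.007
grasp_force: 0.6
```

Request:
{"op": "arm_command", "data": {"increments": [[0, 0, 0, 0.015, 0, 0, -1], [0, 0, 0, 0.03, 0, 0, -1], [0, 0, 0, 0.045, 0, 0, -1], [0, 0, 0, 0.06, 0, 0, -1], [0, 0, 0, 0.075, 0, 0, -1], [0, 0, 0, 0.09, 0, 0, -1], [0, 0, 0, 0.105, 0, 0, -1], [0, 0, 0, 0.12, 0, 0, -1], [0, 0, 0, 0.135, 0, 0, -1], [0, 0, 0, 0.15, 0, 0, -1], [0, 0, 0, 0.165, 0, 0, -1], [0, 0, 0, 0.18, 0, 0, -1]]}}

```text
time_s: 53.52
eef_pos: [484.9, 254.8, 59.2]
ee_rot: [3.142, -0.0, 0.543]
contact_force: [-1.0, -0.6, 0.4]
grip_width: 0.005
grasp_force: 0.6
```

Run:
```python
from h import *
json.dump([335.7+.857*175,163.5+.515*175,58.2,31.0],open('cmd.json','w')); st()
```

```text
t53.5 [484.9 254.8  59.2] [180.   -0.   31.1] w0.5 g0.6 [-1.  -0.6  0.4]  cmd [485.7 253.6  58.2  31. ]
```

Request:
{"op": "arm_command", "data": {"increments": [[0, 0, 0, 0.015, 0, 0, -1], [0, 0, 0, 0.03, 0, 0, -1], [0, 0, 0, 0.045, 0, 0, -1], [0, 0, 0, 0.055, 0, 0, -1], [0, 0, 0, 0.062, 0, 0, -1], [0, 0, 0, 0.068, 0, 0, -1], [0, 0, 0, 0.072, 0, 0, -1], [0, 0, 0, 0.076, 0, 0, -1], [0, 0, 0, 0.078, 0, 0, -1], [0, 0, 0, 0.08, 0, 0, -1], [0, 0, 0, 0.082, 0, 0, -1], [0, 0, 0, 0.084, 0, 0, -1]]}}

```text
time_s: 55.02
eef_pos: [520.4, 276.2, 59.1]
ee_rot: [3.142, -0.0, 0.543]
contact_force: [-0.0, -0.6, 0.3]
grip_width: 0.002
grasp_force: 0.5
```

Request:
{"op": "arm_command", "data": {"increments": [[0, 0, 0, 0.002, 0, 0, -1], [0, 0, 0, 0.004, 0, 0, -1], [0, 0, 0, 0.006, 0, 0, -1], [0, 0, 0, 0.008, 0, 0, -1], [0, 0, 0, 0.01, 0, 0, -1], [0, 0, 0, 0.012, 0, 0, -1], [0, 0, 0, 0.014, 0, 0, -1], [0, 0, 0, 0.016, 0, 0, -1]]}}

```text
time_s: 56.02
eef_pos: [522.2, 277.4, 59.1]
ee_rot: [-3.141, 0.016, 0.544]
contact_force: [-20.9, -15.4, 20.8]
grip_width: 0.002
grasp_force: 13.1
```

The push met a hard stop at about 26 N after roughly 192 mm of drawer travel. I back off and check.

Request:
{"op": "arm_command", "data": {"increments": [[0, 0, 0, -0.01, 0, 0, -1], [0, 0, 0, -0.04, 0, 0, -1], [0, 0, 0, -0.1, 0, 0, -1], [0, 0, 0, -0.15, 0, 0, -1], [0, 0, 0, -0.15, 0, -0.1, -1], [0, 0, 0, -0.15, 0, -0.2, -1], [0, 0, 0, -0.15, 0, -0.3, -1], [0, 0, 0, -0.3, 0.1, -0.3, -1], [0, 0, 0, -0.3, 0.2, -0.3, -1], [0, 0, 0, -0.3, 0.2, -0.3, -1]]}}

```text
time_s: 57.28
eef_pos: [451.2, 114.7, 209.6]
ee_rot: [3.141, -0.002, 0.538]
contact_force: [0.7, 1.1, 0.2]
grip_width: 0.004
grasp_force: 0.0
```

Run:
```python
from h import *
st(); c=cam("top"); T=get_image("top"); a=cv2.imread('pics/top0.png')
# panel patch shift (left end, unoccluded) from start to now
for n,(x0,y0,x1,y1) in {"panelL":(85,320,130,350),"handleL":(143,315,175,340),"handleR":(185,285,215,318)}.items():
    m=cv2.matchTemplate(T,a[y0:y1,x0:x1],cv2.TM_CCOEFF_NORMED); _,q,_,l=cv2.minMaxLoc(m)
    A=atz("top",(x0,y0),80,c); B=atz("top",l,80,c); print(n,round(q,2),(l[0]-x0,l[1]-y0),"moved mm",np.linalg.norm((B-A)[:2]).round(1),"along",np.round((B-A)[:2],0))
# bystanders and seated reels
for n,(u,v) in {"mug":(275,112),"disc":(252,149),"disc2":(324,153),"disc3":(478,259),"glue":(516,214),"brush":(398,141),"up":(429,209),"white":(466,340)}.items():
    p=a[v-18:v+18,u-18:u+18]; m=cv2.matchTemplate(T[v-40:v+40,u-40:u+40],p,cv2.TM_CCOEFF_NORMED); _,q,_,l=cv2.minMaxLoc(m); print(n,round(q,2),l[0]-22,l[1]-22)
# how far front edge of chest is from the front panel: grey profile along closing direction at drawer y=-100 (now)
g=cv2.cvtColor(T,cv2.COLOR_BGR2HSV)
for d in range(150,236,5):
    u=proj("top",[[*dr(d,100),95]],c)[0].round().astype(int); print(d,T[u[1],u[0]],end=' ')
# seated reel check: side image, tip visible above reels
s=cam("side"); S=get_image("side")
for x,y in [(572.4,-128),(586.8,-227),(600.5,-325.6)]:
    print([S[tuple(proj("side",[[x,y,z]],s)[0].round().astype(int)[::-1])].tolist() for z in (70,78,82,86)])
```

```text
t57.3 [451.2 114.7 209.6] [ 1.799e+02 -1.000e-01  3.080e+01] w0.3 g0.0 [0.7 1.1 0.2]  cmd [485.7 253.6  58.2  31. ]
panelL 0.61 (215, -96) moved mm 471.2 along [ 198. -427.]
handleL 0.66 (-48, -82) moved mm 192.0 along [164. 101.]
handleR 0.75 (-48, -82) moved mm 192.9 along [165. 101.]
mug 1.0 0 0
disc 1.0 0 0
disc2 1.0 0 0
disc3 1.0 0 0
glue 1.0 0 0
brush 1.0 0 0
up 1.0 0 0
white 1.0 0 0
150 [ 71  98 122] 155 [ 71  99 124] 160 [ 55  83 103] 165 [48 75 93] 170 [48 72 90] 175 [ 53  81 101] 180 [ 92 141 173] 185 [ 69 108 135] 190 [ 57  87 110] 195 [ 60 105 157] 200 [ 65 112 168] 205 [ 57 101 152] 210 [ 54  98 147] 215 [ 60 106 160] 220 [ 59 105 158] 225 [ 56 101 154] 230 [ 58 103 156] 235 [ 59 104 157] [[124, 121, 120], [110, 107, 107], [108, 107, 106], [109, 106, 105]]
[[124, 122, 120], [105, 103, 101], [92, 90, 90], [97, 94, 95]]
[[84, 95, 110], [103, 98, 98], [108, 104, 104], [128, 123, 125]]
```

The drawer handle moved 192 mm along the closing direction and the front panel meets the chest. The bystanders have not moved, and the reels were released at seated height. Handing in.

```bash
python3 -c "
from station import *
print(finish_job())"
```

```text
the job is handed in; nothing more can be done
None
```

The job is handed in: all three spindles carry wound reels, and both cores and all three stamps are in the shut drawer. The mug, medallions, glue bottle, brush and white look-alike did not move; I viewed 15 pictures, one over the limit of 14, and the final state was checked by numbers only.

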